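# Switch off the mist-pump isolator and shut its box ready for the padlock

## Robot

A 6-joint arm with a two-finger parallel gripper is mounted at the origin on a cart in front of the work surface, level with it; the furniture and walls round the work are solid. World frame = base frame: x ahead of the robot, y to its left, z up, the work surface at z = 0. Lengths are in mm, angles in rad, forces in N, time in s.
With the tool pointing down it reaches from about 325 to 775 mm from the base axis. Payload 9.3 kg.
Tool frame: the origin (TCP) lies midway between the tips of the shut fingers; the grasp point (between the pads) lies 19 mm behind it; z points along the fingers, y is the line along which they close (so a half turn about z gives the same grasp; the last joint's range is limited). The gripper opens to 85 mm and grips with 20 to 120 N. Pads are 22 mm wide; open, the fingers measure 114 mm over their backs; the gripper's body (76 mm by 85 mm) begins 54 mm behind the grasp point. The pads swing forward as they close: fully open they stand 13 mm farther back than shut.
Start: joints at [-1.414, 0.259, 0.021, 1.334, 0, 1.418], TCP at [167.671, -523.816, 192.679] pointing down, gripper open.
Joint ranges: [-3.04, 3.04], [-0.91, 1.82], [-1.04, 1.36], [-1.92, 1.95], [-1.52, 1.45], [-3.14, 3.14]. Speed limits (rad/s): [2.22, 2.22, 2.79, 3.14, 3.14, 3.14].

## Interface

Orientations are given as a 3x3 rotation matrix whose columns are the frame's x, y, z axes.
In Python, from workcell import * gives the robot as it stands. The module is installed in compiled form; this text tells all that it offers.
- The arm moves only by the tool drive_tool, never from a script. Its argument "rows" is a list of rows, each a list of 2 entries, a list of its own where there are three numbers: the shift along the world's x, y, z in mm, then the turn, a rotation vector about the world's x, y, z in degrees. A call has 1 to 5 rows; each row is the pose to reach, as a shift and turn from the pose commanded when the call began; what a row does not reach only later rows make up. A row lasts 1/10 s, in which the tool goes at most 50 mm and 8.59 degrees, less where a joint would pass 70% of its speed; a pose out of reach is approached as far as the arm can. A call with a gripper value outside its range is refused whole. "grip" is the opening in per cent of the stroke, from 0 (shut) to 100 (fully open), set as the call begins (left out, the last holds). The fingers move at their own pace and stop on an object; the grip force is fixed at half the most. Time passes only in rows, so rows that repeat a pose let the fingers close. It gives the time, the measured TCP pose, the force, the opening and the grip force at its end, in the units of the state.
- sense(): the state, without advancing time (a new reading comes with each control period).
- snapshot(name): name is "side" or "top"; returns a dict with "color" (480x640x3 uint8, red, green, blue), "range_z" (480x640 float32, mm along the optical axis (not along the pixel's ray), 0 where there is no reading), "fx", "fy", "cx", "cy" (pixels), "pose" (4x4, takes a point from camera to world coordinates). Camera axes: x right, y down, z forward; pixel columns grow to the right and rows downward; lengths in mm; the calibration is good to about 2 mm. A picture is of the moment at which its call begins.
- close_job(): hands the job in; it is judged then, once.
The state is a dict: "time": time; "joint_pos": joint angles; "qd": joint speeds; "tau": joint torques, N m; "position": TCP position; "tcp_rot": TCP orientation; "wrist_force": force on the tool from outside, world axes, zero at the start; "ft_torque": the same for the moment, N m; "gripper_width": opening from 0.0 (shut) to 1.0 (fully open); "grip_force": force on a finger pad.
Only numpy, scipy, OpenCV 4.12 (cv2) and the standard library are available. Lean on these libraries where they do the work, as an engineer would, in place of code of your own. Each camera call takes 0.05 s, during which the arm holds its last target. There are 200 camera calls.

## Task

Make the mist-pump control box ready for the fitter's padlock. First take the hand brush off the lid and lay it on the bench, bristles down, raise the lid until its folding stay locks and holds it by itself, and swing the red isolator lever to OFF so that the hole in its steel lug lies right over the hole in the box's steel hasp tongue (the lever can be pushed too far). Then, with the hand off the lever, break the stay by lifting its middle joint (the black knob) and lower the lid gently until it is fully shut and the three hasp holes are in line; leave everything else where it stands.

Things in the scene. Friction and masses are not known exactly. Their poses are not given: they have to be found in the camera images.
- control_box: Grey control box fixed on the bench, 180 mm deep (x), 300 wide (y), 113 high shut; origin centre of underside, x to its back (hinge side), y left, z up. Walls to z 62. Inside, seen with the lid up: deck at z 42, isolator 78 mm square to z 61 at x +15, y -55; breakers at the back, x over +45, y -40 to +91, to z 91; terminals at y below -115, to z 64 (mm).
- lid (a joint): Angle of the lid about the hinge along the box's back: 0 shut, 1.45 rad fully up, stay straight. The lid is a shallow cover 180 x 300 mm with a 46 mm skirt, 0.45 kg. Its hinge is stiff (0.22 N m): let go between about 0.9 and 1.45 rad it stays, below about 0.7 it falls shut and slams.
- lid_hinge (a point): Middle of the lid's hinge line, 62 mm above the bench, box frame x = +90, y = 0 mm; the line runs along the box's y axis.
- lid_bar (a point): Middle of the lid's handle: a dark round bar 10 mm thick, straight for 84 mm along the box's y, a leg at each end, its axis 40 mm in front of the lid's skirt. Shut, it lies 96 mm above the bench, 220 mm before the hinge line, at box y +50; it moves with the lid about the hinge. Taken from above, one finger before and one behind it, it can turn in the grip.
- stay (a joint): Angle of the folding stay's middle hinge, 0 folded (lid shut), 2.65 rad with its links straight, 2.75 at its stop, sagged past straight and locked. At the top of the lid's travel (1.45 rad) a weak spring and its weight drop the joint past straight by themselves; locked, the lid cannot be lowered.
- stay_knob (a point): Centre of the round black knob on the stay's middle hinge, 18 mm thick, 29 mm long along the box's y, inside the left wall, free end to the box's middle. Locked it is about 96 mm above the bench, 40 mm before the hinge. To break the stay move it on its circle about stay_pivot up and forward; 0.75 rad round brings the lid to about 1.17 rad, where it stays.
- stay_pivot (a point): Point on the axis of the stay's lower pivot on the box, level in the box's y with stay_knob; the knob moves on a circle of radius 73 mm about it in the plane across the box's y axis.
- lever (a joint): Angle of the isolator lever about its upright axis: 0 is ON (pointing to the left of the box), growing as it swings towards the front of the box; 1.309 rad is OFF, pointing straight to the front with the holes in line; its stop lies farther, at 1.48 rad. It stays where it is left (friction 0.2 N m).
- lever_grip (a point): Centre of the lever's red grip with black ribs: 46 mm long along the lever, 20 mm wide, 26 mm high, 75 mm above the bench (top at 88 mm), 82 mm from the lever's axis, which stands at x = +15, y = -55 mm in the box frame.
- lever_hole (a point): Centre of the 13 mm hole in the steel lug at the lever's end (24 mm wide, 4 mm thick, 73 mm above the bench), 145 mm from the lever's axis on the line through the grip.
- box_hole (a point): Centre of the 13 mm hole in the fixed steel hasp tongue (34 mm wide, 4 mm thick, top 61.5 mm above the bench) that stands out in front of the box; the lug passes over it.
- lid_hole (a point): Centre of the 13 mm hole in the steel hasp tab on the lid's front; with the lid shut it lies 90 mm above the bench right above box_hole. A 40 mm notch in the lid's skirt below the tab lets the lug stick out at OFF.
- brush: Wooden-backed hand brush, 62 wide (its x) x 152 long (its y) x 46 mm high, 70 g, lying bristles down on the lid, 113 mm above the bench; origin at the centre of its underside, z up. Take it across its width. Free bench to lay it on: beside the box's front, 0.42 to 0.46 m ahead of the robot, from 0.14 m to its left (farther left the press's handle overhangs) to 0.45 m to its right.
- sprayer: Spray bottle with teal head, 59 x 122 x 249 mm high (longest along its y), standing loose to the right of the box; origin under its centre. Not to be disturbed.
- mug: Orange mug, 78 x 111 (with handle) x 90 mm high, standing to the left of the box; origin under its centre. Not to be disturbed.

How it is judged:
By the outcome, as a careful person would: the job done as asked, in the order asked, and still so for the second after the job is handed in, with the robot touching nothing.
It also fails if it takes over 72 s, if anything falls off the work surface, if the arm or the gripper's body presses on something with over 40 N, if the wrist force passes 120 N, or if a joint passes its speed limit or range.

## Working session

There is one attempt and no reset: what is moved stays moved. The work goes in short steps, Python scripts to look and compute and a tool call to move; the robot and the scene stay as the last step left them, time stands still between calls to the robot, and variables do not carry over. Pictures are saved under pics/ and viewed, at most 10 in all, crops included, and the job is handed in when it is done.

Besides the shell and the picture viewer there is one more tool, called after "Emit:" in YAML: its name, and indented under it one key for each argument. drive_tool: Moves the arm, as the interface text tells. Its arguments: {"type":"object","properties":{"rows":{"type":"array","items":{"type":"array"}},"grip":{"type":"number"}},"required":["rows"]}

```bash
mkdir -p pics
cat > h.py <<'E'
from workcell import *
import numpy as np, cv2
def snap(n,save=None):
    s=snapshot(n)
    if save: cv2.imwrite('pics/'+save+'.png',cv2.cvtColor(s['color'],cv2.COLOR_RGB2BGR))
    return s
def cloud(s):
    z=s['range_z'];v,u=np.mgrid[:480,:640]
    P=np.stack([(u-s['cx'])/s['fx']*z,(v-s['cy'])/s['fy']*z,z],-1)
    return P@s['pose'][:3,:3].T+s['pose'][:3,3]
def ray(s,u,v,h):
    d=s['pose'][:3,:3]@np.array([(u-s['cx'])/s['fx'],(v-s['cy'])/s['fy'],1]);o=s['pose'][:3,3]
    return o+d*(h-o[2])/d[2]
E
python3 - <<'E'
from h import *
for n in('side','top'):
    s=snap(n,n+'0');np.savez(n+'0',**s);print(s['fx'],s['pose'].round(3))
st=sense();print({k:np.round(v,3) for k,v in st.items()})
E
```

```text
547.1985590636485 [[ 9.82000e-01  1.54000e-01 -1.12000e-01  7.15798e+02]
 [ 1.89000e-01 -7.23000e-01  6.64000e-01 -9.38712e+02]
 [ 2.10000e-02 -6.73000e-01 -7.39000e-01  9.80350e+02]
 [ 0.00000e+00  0.00000e+00  0.00000e+00  1.00000e+00]]
615.8051725667827 [[ 4.100000e-02 -9.720000e-01  2.310000e-01  3.210980e+02]
 [-9.990000e-01 -3.900000e-02  1.300000e-02 -1.603580e+02]
 [-4.000000e-03 -2.320000e-01 -9.730000e-01  1.195486e+03]
 [ 0.000000e+00  0.000000e+00  0.000000e+00  1.000000e+00]]
{'time': np.float64(0.1), 'joint_pos': array([-1.414,  0.259,  0.021,  1.334, -0.   ,  1.418]), 'qd': array([ 0.001, -0.003,  0.002,  0.001, -0.   , -0.001]), 'tau': array([ 7.0000e-03, -5.5669e+01,  3.4507e+01,  1.2000e-02, -0.0000e+00,
        0.0000e+00]), 'position': array([ 167.627, -523.548,  192.13 ]), 'tcp_rot': array([[ 0.952,  0.305, -0.   ],
       [ 0.305, -0.952,  0.001],
       [ 0.   , -0.001, -1.   ]]), 'wrist_force': array([0.593, 0.017, 0.064]), 'ft_torque': array([-0.023, -0.013, -0.012]), 'grip_force': np.float64(0.0), 'gripper_width': np.float64(1.001)}
```

View pics/top0.png

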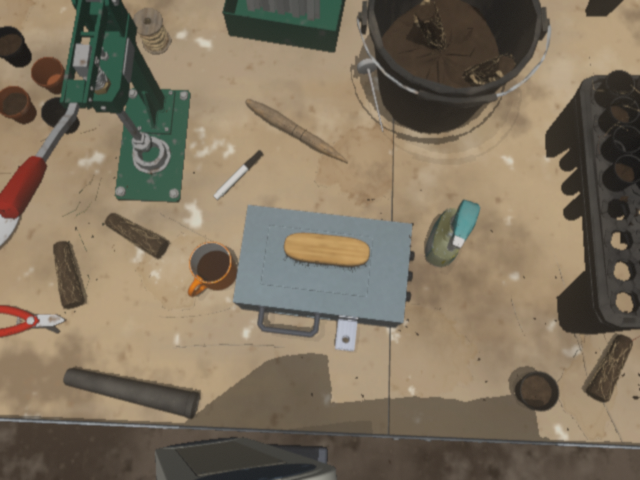

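View pics/side0.png

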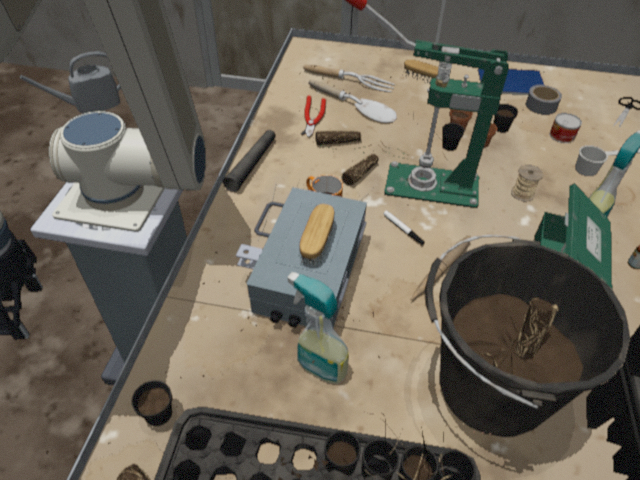

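The top view shows the box at about (325,265), the brush at (327,249), the handle bar at (288,328), the hasp at (346,333), the mug at (212,265) and the sprayer at (455,232). Next I'll measure these from the depth image and colour masks.

```bash
python3 - <<'E'
from h import *
s=dict(np.load('top0.npz'));P=cloud(s);c=s['color'];hsv=cv2.cvtColor(c,cv2.COLOR_RGB2HSV)
v,u=np.mgrid[:480,:640];z=P[...,2]
def rect(m,n):
    p=P[m][:,:2].astype(np.float32);r=cv2.minAreaRect(p);print(n,m.sum(),np.round(r[0],1),np.round(r[1],1),round(r[2],2),'z',np.median(P[m][:,2]).round(1))
roi=(u>225)&(u<420)&(v>195)&(v<360)
lid=roi&(z>107)&(z<165);k=np.ones((3,3),np.uint8)
lid=cv2.morphologyEx(lid.astype(np.uint8),cv2.MORPH_OPEN,np.ones((7,7),np.uint8))>0
rect(lid,'lid+brush')
br=roi&(hsv[...,1]>90)&(z>140)&(z<175);rect(br,'brush')
top=roi&lid&(hsv[...,1]<80)&(abs(z-113)<5);print('lid z',z[top].mean())
h=roi&(v>305)&(z>84)&(z<104)
n,l,stt,cen=cv2.connectedComponentsWithStats(h.astype(np.uint8))
for i in range(1,n):
    if stt[i,4]>60: rect(l==i,'comp'+str(cen[i].round(0)))
# colour-based lid top quad by raycast at z=113
g=(roi&(hsv[...,1]<70)&(hsv[...,2]>85)).astype(np.uint8)
print('spr',[P[(u>420)&(u<490)&(v>190)&(v<275)&(z>20)&(z<300)].min(0).round(),P[(u>420)&(u<490)&(v>190)&(v<275)&(z>20)&(z<300)].max(0).round()])
m=(u>180)&(u<242)&(v>235)&(v<300)&(z>15)&(hsv[...,1]>100);print('mug',P[m].min(0).round(),P[m].max(0).round())
m=(u<130)&(v<260)&(z>60);print('press',P[m].min(0).round(),P[m].max(0).round())
mm=(u<60)&(v>150)&(v<250)&(z>40);print('press handle',P[mm].min(0).round(),P[mm].max(0).round())
E
python3 - <<'E'
import cv2
a=cv2.imread('pics/top0.png')[195:365,225:430];cv2.imwrite('pics/c0.png',cv2.resize(a,None,fx=3.5,fy=3.5,interpolation=cv2.INTER_CUBIC))
E
```

```text
lid+brush 16455 [ 551.7 -152.2] [304.6 183.5] 85.43 z 113.8
brush 2186 [ 565.1 -156.4] [146.2  50.7] 86.14 z 160.4
lid z 113.32342213625739
comp[290. 324.] 582 [ 442.7 -101.4] [154.7  45.4] 85.72 z 100.8
comp[378. 321.] 64 [ 452.6 -253.6] [82.3  3.1] 87.45 z 93.8
comp[346. 334.] 502 [ 425.3 -197.4] [34. 50.] 85.51 z 93.6
spr [array([ 555., -404.,   20.]), array([ 671., -349.,  258.])]
mug [ 321. -160.   15.] [ 587.   96. 1195.]
press [ 321. -160.   60.] [1035.  536. 1195.]
press handle [ 321. -160.  444.] [ 615.  221. 1195.]
```

View pics/c0.png

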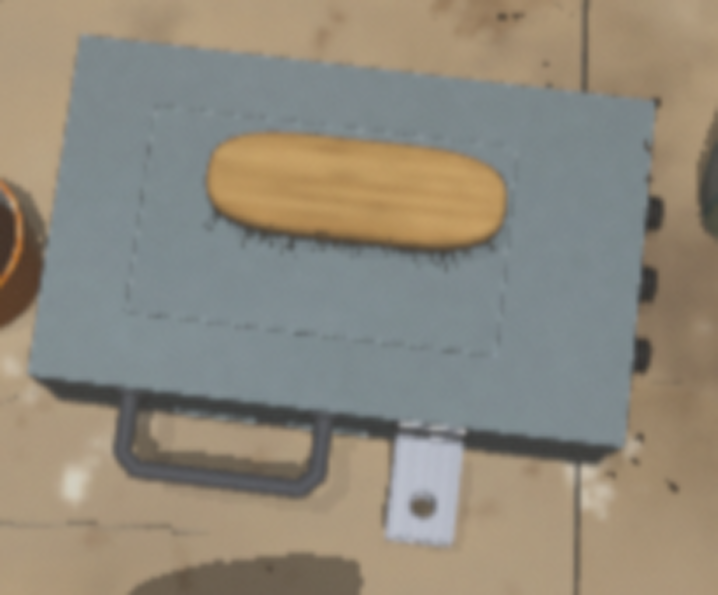

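Emit:
drive_tool:
  rows:
    - [[36,33,2],[0,0,6.8]]
    - [[72,66,4],[0,0,13.6]]
    - [[108,99,6],[0,0,20.4]]
    - [[144,132,8],[0,0,27.2]]
    - [[180,165,8],[0,0,34]]
  grip: 100

```text
time: 0.6
position: [348.7, -357.3, 200.8]
tcp_rot: [[0.616, 0.788, 0.0], [0.788, -0.616, -0.0], [-0.0, 0.0, -1.0]]
wrist_force: [0.4, -1.2, -0.4]
gripper_width: 0.997
grip_force: 0.0
```

Emit:
drive_tool:
  rows:
    - [[36,33,0],[0,0,6.8]]
    - [[72,66,0],[0,0,13.6]]
    - [[108,99,0],[0,0,20.4]]
    - [[144,132,0],[0,0,27.2]]
    - [[180,165,0],[0,0,34]]

```text
time: 1.1
position: [528.8, -192.0, 200.5]
tcp_rot: [[0.069, 0.998, -0.0], [0.998, -0.069, 0.0], [0.0, -0.0, -1.0]]
wrist_force: [0.2, -0.7, -0.4]
gripper_width: 0.998
grip_force: 0.0
```

Run:
```python
from h import *
s=dict(np.load('top0.npz'));print('lid hole',ray(s,345.6,338.7,92))
yaw=np.radians(-4.5);R=np.array([[np.cos(yaw),-np.sin(yaw)],[np.sin(yaw),np.cos(yaw)]])
for p in [(-130,-55),(-130,50)]:print(p,R@p+[551.7,-152.2])
# bar by dark mask ray
hsv=cv2.cvtColor(s['color'],cv2.COLOR_RGB2HSV)
for v,u in ((329,275),(331,288),(332,305)):print(s['color'][v-6:v+7,u].mean(1).round(),ray(s,u,v,96))
st=sense();print(st['position'],st['tcp_rot'],st['time'],st['joint_pos'])
```

```text
lid hole [ 418.20265119 -197.1310276    92.        ]
(-130, -55) [ 417.78549635 -196.83077091]
(-130, 50) [426.0237014  -92.15445087]
[135. 108.  97.  93.  85.  79.  87.  92.  88.  90. 110. 133. 141.] [429.85054315 -70.93613826  96.        ]
[107.  97.  95.  90.  80.  81.  90.  93.  88.  97. 121. 136. 140.] [427.25544098 -94.24540663  96.        ]
[135. 108.  97.  96.  90.  81.  81.  90.  94.  87.  95. 120. 136.] [ 426.72112202 -124.53466274   96.        ]
[ 528.78585257 -192.03739487  200.4847619 ] [[ 6.91421348e-02  9.97606758e-01 -3.49288070e-04]
 [ 9.97606817e-01 -6.91421070e-02  9.11248716e-05]
 [ 6.67562746e-05 -3.54752728e-04 -9.99999935e-01]] 1.1 [-4.97458532e-01  2.78546655e-01  6.90454305e-02  1.36164554e+00
 -8.65976768e-05  1.14253514e+00]
```

Emit:
drive_tool:
  rows:
    - [[20,20,0],[0,0,0]]
    - [[36,36,-10],[0,0,0]]
    - [[36,36,-40],[0,0,0]]
    - [[36,36,-65],[0,0,0]]
    - [[36,36,-79],[0,0,0]]

```text
time: 1.6
position: [562.8, -157.0, 119.1]
tcp_rot: [[0.073, 0.997, -0.003], [0.997, -0.073, 0.001], [0.001, -0.003, -1.0]]
wrist_force: [-0.1, 0.1, 0.2]
gripper_width: 1.001
grip_force: 0.0
```

Emit:
drive_tool:
  rows:
    - [[0,0,0],[0,0,0]]
    - [[0,0,0],[0,0,0]]
    - [[0,0,0],[0,0,0]]
    - [[0,0,0],[0,0,0]]
    - [[0,0,0],[0,0,0]]
  grip: 40

```text
time: 2.1
position: [564.0, -158.0, 122.4]
tcp_rot: [[0.074, 0.997, 0.001], [0.997, -0.074, -0.0], [-0.0, 0.001, -1.0]]
wrist_force: [-0.0, 0.2, 0.4]
gripper_width: 0.399
grip_force: 0.0
```

Emit:
drive_tool:
  rows:
    - [[0,0,10],[0,0,0]]
    - [[0,0,35],[0,0,0]]
    - [[0,0,70],[0,0,0]]
    - [[-20,0,80],[0,0,0]]
    - [[-55,0,80],[0,0,0]]

```text
time: 2.6
position: [510.1, -158.4, 204.0]
tcp_rot: [[0.073, 0.997, 0.004], [0.997, -0.073, -0.002], [-0.001, 0.004, -1.0]]
wrist_force: [-0.6, 0.0, 0.9]
gripper_width: 0.4
grip_force: 0.0
```

Run:
```python
from h import *
a=snap('side');b=snap('top');np.savez('t1',**b);np.savez('s1',**a)
im=np.hstack([cv2.resize(a['color'][150:350,200:420],(400,364)),cv2.resize(b['color'][150:350,220:440],(400,364))])
cv2.imwrite('pics/g1.png',im[...,::-1])
P=cloud(dict(np.load('s1.npz')));hsv=cv2.cvtColor(a['color'],cv2.COLOR_RGB2HSV)
m=(hsv[...,1]>110)&(hsv[...,0]>12)&(hsv[...,0]<24)&(hsv[...,2]>120)&(P[...,2]>100);v,u=np.nonzero(m);k=(u>290)&(u<345)&(v>190)&(v<270)
p=P[v[k],u[k]];print(len(p),p.min(0),p.max(0),np.median(p,0))
```

```text
725 [ 542.35961832 -938.71189058  152.05760659] [715.7980404  -90.17244732 980.34995228] [ 570.94372638 -148.82207582  160.23256278]
```

View pics/g1.png

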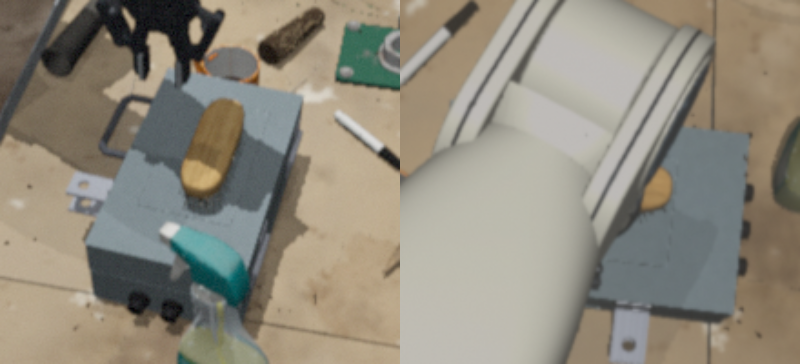

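The brush is still on the lid, with its top at z 160. The fingers shut without meeting it, so I'll compare the seen fingertips with the reported TCP.

Run:
```python
from h import *
s=dict(np.load('s1.npz'));st=sense()
print(st['position'],st['gripper_width'],st['grip_force'])
T=np.linalg.inv(s['pose'])
for z in (0,13,30,60):
  for d in(-25,0,25):
    p=st['position']-st['tcp_rot'][:,2]*z+st['tcp_rot'][:,1]*d;q=T[:3,:3]@p+T[:3,3]
    print(z,d,(q[0]/q[2]*s['fx']+s['cx']).round(),(q[1]/q[2]*s['fy']+s['cy']).round(),q[2].round())
P=cloud(s)
# gripper points
c=s['color'].sum(2);v,u=np.nonzero((c<150));k=(u>250)&(u<330)&(v>140)&(v<205);p=P[v[k],u[k]];p=p[(p[:,2]>175)]
print(len(p),p[:,2].min(),p[p[:,2]<230].mean(0))
lo=p[p[:,2]<p[:,2].min()+12];print(lo.round()[:12])
```

```text
[ 506.04469923 -157.48056254  203.57933488] 0.40172806838152697 0.0
0 -25 276.0 205.0 1121.0
0 0 287.0 207.0 1117.0
0 25 299.0 210.0 1112.0
13 -25 275.0 200.0 1111.0
13 0 287.0 203.0 1107.0
13 25 299.0 205.0 1103.0
30 -25 275.0 194.0 1098.0
30 0 287.0 197.0 1094.0
30 25 299.0 199.0 1090.0
60 -25 274.0 183.0 1076.0
60 0 286.0 185.0 1072.0
60 25 299.0 188.0 1068.0
1798 249.9407858064119 [nan nan nan]
[[ 494. -154.  262.]
 [ 494. -154.  259.]
 [ 482. -162.  261.]
 [ 484. -160.  260.]
 [ 494. -154.  257.]
 [ 483. -164.  261.]
 [ 484. -160.  257.]
 [ 492. -162.  261.]
 [ 494. -161.  260.]
 [ 494. -154.  254.]
 [ 484. -160.  255.]
 [ 493. -166.  262.]]<stdin>:12: RuntimeWarning: Mean of empty slice.
  ret = um.true_divide(
```

Run:
```python
from h import *
s=dict(np.load('s1.npz'));P=cloud(s)
for u in (274,277,280,297,300,303):
    print(u,[(v,int(s['color'][v,u].sum()),*P[v,u].round().astype(int)) for v in range(180,212,3)])
cv2.imwrite('pics/g2.png',cv2.resize(s['color'][130:230,240:340],(600,600),interpolation=cv2.INTER_CUBIC)[...,::-1])
```

```text
274 [(180, 98, np.int64(483), np.int64(-163), np.int64(278)), (183, 91, np.int64(483), np.int64(-162), np.int64(269)), (186, 94, np.int64(482), np.int64(-162), np.int64(261)), (189, 248, np.int64(482), np.int64(-163), np.int64(254)), (192, 486, np.int64(404), np.int64(96), np.int64(2)), (195, 493, np.int64(406), np.int64(85), np.int64(1)), (198, 484, np.int64(408), np.int64(77), np.int64(-2)), (201, 429, np.int64(443), np.int64(-40), np.int64(102)), (204, 165, np.int64(446), np.int64(-50), np.int64(102)), (207, 505, np.int64(417), np.int64(42), np.int64(0)), (210, 451, np.int64(420), np.int64(32), np.int64(0))]
277 [(180, 266, np.int64(490), np.int64(-165), np.int64(281)), (183, 247, np.int64(490), np.int64(-168), np.int64(276)), (186, 242, np.int64(489), np.int64(-166), np.int64(266)), (189, 244, np.int64(489), np.int64(-165), np.int64(258)), (192, 263, np.int64(489), np.int64(-167), np.int64(251)), (195, 498, np.int64(415), np.int64(84), np.int64(3)), (198, 509, np.int64(416), np.int64(78), np.int64(-1)), (201, 461, np.int64(420), np.int64(64), np.int64(1)), (204, 164, np.int64(452
[... 1966 characters left out ...]
t64(112)), (210, 289, np.int64(512), np.int64(-70), np.int64(115))]
303 [(180, 81, np.int64(541), np.int64(-166), np.int64(291)), (183, 67, np.int64(540), np.int64(-162), np.int64(280)), (186, 53, np.int64(541), np.int64(-164), np.int64(275)), (189, 55, np.int64(541), np.int64(-164), np.int64(267)), (192, 157, np.int64(541), np.int64(-163), np.int64(258)), (195, 408, np.int64(508), np.int64(-19), np.int64(114)), (198, 469, np.int64(510), np.int64(-28), np.int64(113)), (201, 389, np.int64(512), np.int64(-37), np.int64(113)), (204, 291, np.int64(514), np.int64(-49), np.int64(114)), (207, 280, np.int64(516), np.int64(-57), np.int64(113)), (210, 279, np.int64(519), np.int64(-70), np.int64(117))]
```

View pics/g2.png

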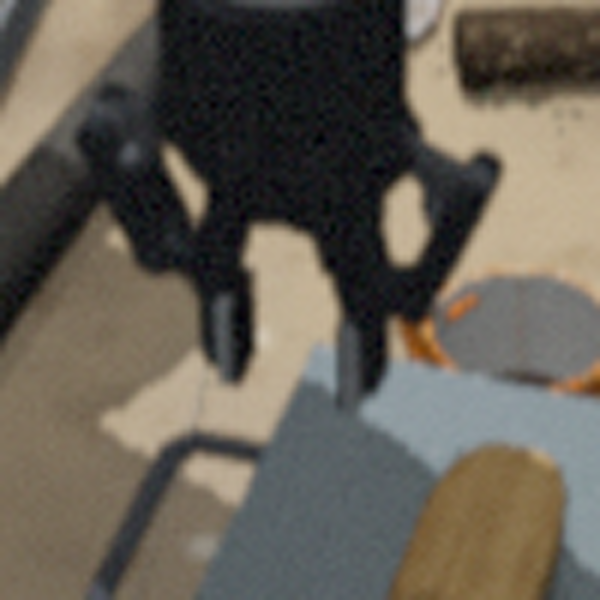

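The fingertips show at pixel rows 192–197 in the side view, about z 246. The reported TCP z is 204, so at this opening the real tips sit about 42 mm behind the reported TCP. I'll allow for that and retake the brush.

Emit:
drive_tool:
  rows:
    - [[25,0,0],[0,0,0]]
    - [[50,0,0],[0,0,0]]
    - [[55,0,0],[0,0,0]]
    - [[55,0,0],[0,0,0]]
    - [[55,0,-20],[0,0,0]]
  grip: 100

```text
time: 3.2
position: [564.4, -158.2, 183.8]
tcp_rot: [[0.074, 0.997, 0.004], [0.997, -0.074, -0.002], [-0.001, 0.004, -1.0]]
wrist_force: [-0.5, -0.7, -0.1]
gripper_width: 0.998
grip_force: 0.0
```

Emit:
drive_tool:
  rows:
    - [[0,0,-25],[0,0,0]]
    - [[0,0,-50],[0,0,0]]
    - [[0,0,-75],[0,0,0]]
    - [[0,0,-90],[0,0,0]]
    - [[0,0,-94],[0,0,0]]

```text
time: 3.7
position: [562.1, -157.4, 86.4]
tcp_rot: [[0.074, 0.997, -0.003], [0.997, -0.074, 0.001], [0.001, -0.003, -1.0]]
wrist_force: [-0.1, -0.5, 0.7]
gripper_width: 1.004
grip_force: 0.0
```

Emit:
drive_tool:
  rows:
    - [[0,0,0],[0,0,0]]
    - [[0,0,0],[0,0,0]]
    - [[0,0,0],[0,0,0]]
    - [[0,0,0],[0,0,0]]
    - [[0,0,0],[0,0,0]]
  grip: 40

```text
time: 4.2
position: [564.3, -158.2, 89.7]
tcp_rot: [[0.074, 0.997, 0.003], [0.997, -0.074, -0.001], [-0.001, 0.003, -1.0]]
wrist_force: [-0.8, 0.6, 7.2]
gripper_width: 0.627
grip_force: 62.8
```

Emit:
drive_tool:
  rows:
    - [[0,0,8],[0,0,0]]
    - [[0,0,30],[0,0,0]]
    - [[-20,0,55],[0,0,0]]
    - [[-55,-10,65],[0,0,0]]
    - [[-95,-30,65],[0,0,0]]

```text
time: 4.7
position: [469.1, -187.8, 155.1]
tcp_rot: [[0.072, 0.997, 0.004], [0.997, -0.072, -0.002], [-0.002, 0.004, -1.0]]
wrist_force: [-0.7, -1.1, -0.9]
gripper_width: 0.62
grip_force: 62.7
```

Emit:
drive_tool:
  rows:
    - [[-30,-35,0],[0,0,0]]
    - [[-30,-80,0],[0,0,0]]
    - [[-30,-125,0],[0,0,0]]
    - [[-30,-170,0],[0,0,0]]
    - [[-30,-205,-10],[0,0,0]]

```text
time: 5.2
position: [438.8, -396.1, 144.8]
tcp_rot: [[0.075, 0.997, 0.002], [0.997, -0.075, -0.003], [-0.003, 0.003, -1.0]]
wrist_force: [-0.4, -0.4, -0.9]
gripper_width: 0.624
grip_force: 62.7
```

Run:
```python
from h import *
s=snap('side');np.savez('s2',**s);st=sense();print(st['position'],st['gripper_width'],st['grip_force'],st['wrist_force'])
P=cloud(s);hsv=cv2.cvtColor(s['color'],cv2.COLOR_RGB2HSV);z=P[...,2]
m=(hsv[...,1]>90)&(hsv[...,0]>8)&(hsv[...,0]<26)&(hsv[...,2]>70)&(z>60)&(z<400)&(P[...,1]<-280)&(P[...,1]>-500)&(P[...,0]<540)
p=P[m];print(len(p),p.min(0),p.max(0))
cv2.imwrite('pics/b1.png',cv2.resize(s['color'][150:400,150:400],(600,600))[...,::-1])
```

```text
[ 438.15984603 -399.87220751  141.62904749] 0.6225920100006349 62.706244646105915 [-1.55338323 -1.62679659 -3.56528719]
1283 [ 412.10909927 -469.68619503  197.00765132] [ 486.12293795 -326.18564825  296.85811591]
```

View pics/b1.png

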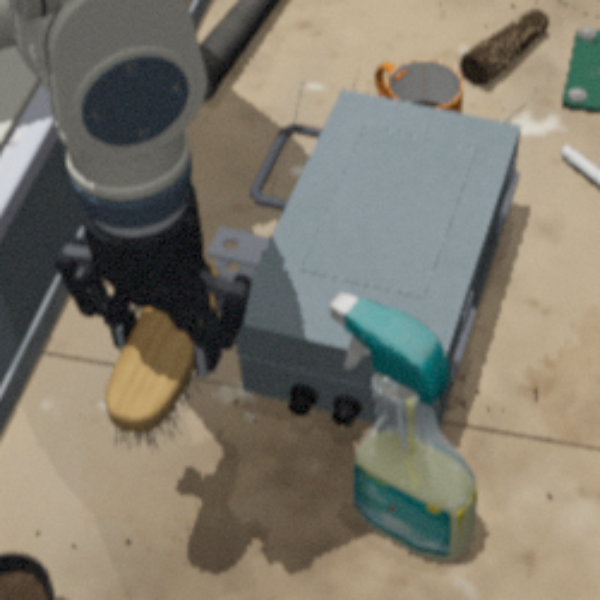

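The brush hangs level in the grip at (150,370), clear of the box and sprayer, so I'll lower it.

Emit:
drive_tool:
  rows:
    - [[0,0,-35],[0,0,0]]
    - [[0,0,-75],[0,0,0]]
    - [[0,0,-115],[0,0,0]]
    - [[0,0,-145],[0,0,0]]
    - [[0,0,-157],[0,0,0]]

```text
time: 5.75
position: [437.8, -391.8, -16.4]
tcp_rot: [[0.074, 0.997, -0.002], [0.997, -0.074, 0.003], [0.003, -0.002, -1.0]]
wrist_force: [-0.7, 0.7, -0.9]
gripper_width: 0.627
grip_force: 62.7
```

Emit:
drive_tool:
  rows:
    - [[0,0,-4],[0,0,0]]
    - [[0,0,-7],[0,0,0]]
    - [[0,0,-9],[0,0,0]]
    - [[0,0,-10],[0,0,0]]
    - [[0,0,-10],[0,0,0]]

```text
time: 6.25
position: [439.3, -393.5, -22.8]
tcp_rot: [[0.074, 0.997, 0.002], [0.997, -0.074, -0.002], [-0.002, 0.002, -1.0]]
wrist_force: [-0.4, -0.8, 4.4]
gripper_width: 0.622
grip_force: 63.6
```

Emit:
drive_tool:
  rows:
    - [[0,0,0],[0,0,0]]
    - [[0,0,0],[0,0,0]]
    - [[0,0,5],[0,0,0]]
    - [[0,0,40],[0,0,0]]
    - [[0,0,85],[0,0,0]]
  grip: 100

```text
time: 6.75
position: [437.7, -391.7, 60.2]
tcp_rot: [[0.074, 0.997, -0.003], [0.997, -0.074, 0.003], [0.003, -0.003, -1.0]]
wrist_force: [-0.6, -0.3, -0.6]
gripper_width: 0.998
grip_force: 0.0
```

Emit:
drive_tool:
  rows:
    - [[0,0,40],[0,0,0]]
    - [[0,40,65],[0,0,0]]
    - [[-5,88,65],[0,0,0]]
    - [[-10,136,65],[0,0,0]]
    - [[-14,184,65],[0,0,0]]
  grip: 35

```text
time: 7.25
position: [424.1, -207.3, 126.2]
tcp_rot: [[0.075, 0.997, 0.001], [0.997, -0.075, -0.0], [-0.0, 0.001, -1.0]]
wrist_force: [0.7, 0.0, 0.6]
gripper_width: 0.346
grip_force: 0.0
```

Emit:
drive_tool:
  rows:
    - [[0,45,0],[0,0,0]]
    - [[0,90,0],[0,0,0]]
    - [[0,116,0],[0,0,0]]
    - [[0,116,-20],[0,0,0]]
    - [[0,116,-30],[0,0,0]]

```text
time: 7.75
position: [424.4, -91.9, 95.3]
tcp_rot: [[0.072, 0.997, 0.0], [0.997, -0.072, -0.0], [-0.0, 0.0, -1.0]]
wrist_force: [-1.0, 1.2, 0.0]
gripper_width: 0.347
grip_force: 0.0
```

Run:
```python
from h import *
s=snap('side');np.savez('s3',**s);st=sense();print(st['position'],st['gripper_width'])
T=np.linalg.inv(s['pose'])
def pr(p):
    q=T[:3,:3]@p+T[:3,3];return (q[0]/q[2]*s['fx']+s['cx']).round(1),(q[1]/q[2]*s['fy']+s['cy']).round(1)
print('bar',pr(np.array([426.2,-92.4,96])),'tip', pr(st['position']+[0,0,42]))
P=cloud(s);z=P[...,2];m=(P[...,0]>380)&(P[...,0]<475)&(P[...,1]>-125)&(P[...,1]<-60)&(z>120)&(z<190)&(s['color'].sum(2)<300)
p=P[m];o=np.argsort(p[:,2]);print(p[o[:200:10]].round())
hsv=cv2.cvtColor(s['color'],cv2.COLOR_RGB2HSV)
m=(hsv[...,1]>90)&(hsv[...,0]>8)&(hsv[...,0]<26)&(z>30)&(z<60)&(P[...,1]<-280)&(P[...,1]>-500)&(P[...,0]<540)
print('brush',cv2.minAreaRect(P[m][:,:2].astype(np.float32)),np.percentile(z[m],[2,50,98]))
cv2.imwrite('pics/b2.png',cv2.resize(s['color'][130:330,170:370],(600,600))[...,::-1])
```

```text
[423.75211305 -92.16394201  93.97914263] 0.34981206615333355
bar (np.float64(261.1), np.float64(217.1)) tip (np.float64(258.9), np.float64(204.1))
[[ 411.  -86.  137.]
 [ 408. -101.  141.]
 [ 441. -102.  143.]
 [ 398.  -95.  146.]
 [ 451.  -98.  147.]
 [ 410.  -89.  149.]
 [ 411.  -84.  151.]
 [ 451.  -97.  152.]
 [ 447. -106.  154.]
 [ 411.  -80.  156.]
 [ 406. -103.  158.]
 [ 397.  -94.  160.]
 [ 442. -103.  162.]
 [ 400.  -97.  163.]
 [ 411.  -86.  165.]
 [ 410.  -85.  166.]
 [ 447. -102.  168.]
 [ 408.  -91.  171.]
 [ 409.  -86.  172.]
 [ 411.  -91.  175.]]
brush ((446.8531188964844, -379.4570007324219), (172.71658325195312, 81.64112091064453), 65.54196166992188) [34.27170516 47.2343639  51.09030787]
```

View pics/b2.png

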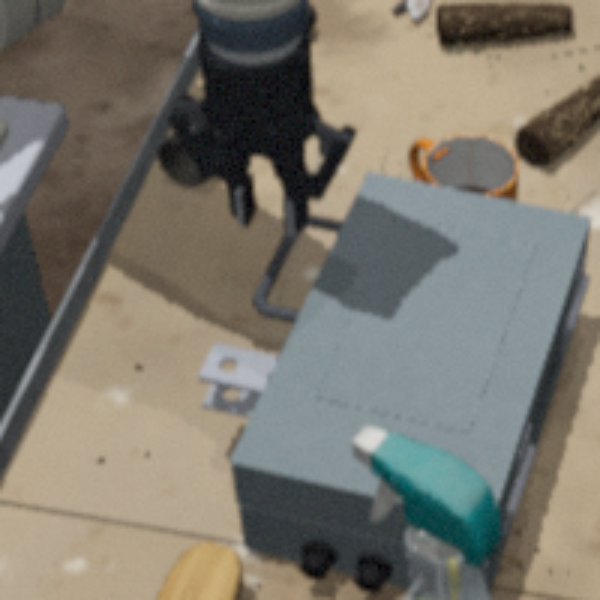

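The fingers stand over the bar, about 41 mm above it and within 2 mm in x. The brush lies on the bench with its top at z 47.

Emit:
drive_tool:
  rows:
    - [[2,0,-25],[0,0,0]]
    - [[2,0,-45],[0,0,0]]
    - [[2,0,-55],[0,0,0]]
    - [[2,0,-55],[0,0,0]]
    - [[2,0,-55],[0,0,0]]

```text
time: 8.3
position: [427.0, -93.3, 41.2]
tcp_rot: [[0.075, 0.997, 0.0], [0.997, -0.075, -0.0], [-0.0, 0.0, -1.0]]
wrist_force: [0.1, 0.5, 0.5]
gripper_width: 0.349
grip_force: 0.0
```

Emit:
drive_tool:
  rows:
    - [[0,0,0],[0,0,0]]
    - [[0,0,0],[0,0,0]]
    - [[0,0,0],[0,0,0]]
    - [[0,0,0],[0,0,0]]
  grip: 2

```text
time: 8.7
position: [427.1, -93.2, 41.6]
tcp_rot: [[0.074, 0.997, 0.001], [0.997, -0.074, -0.001], [-0.001, 0.001, -1.0]]
wrist_force: [-1.5, -1.5, 5.4]
gripper_width: 0.096
grip_force: 58.6
```

Run:
```python
import numpy as np
# bar arc: world shifts from shut, per lid angle
y=np.radians(-4.5);ex=np.array([np.cos(y),np.sin(y)])
for th in np.arange(0,1.53,.0725):
    c,s=np.cos(th),np.sin(th);x=-220*c+34*s;z=34*c+220*s
    print(round(th,3),np.round([*(x+220)*ex,z-34],1))
```

```text
0.0 [ 0. -0.  0.]
0.072 [ 3.  -0.2 15.8]
0.145 [ 7.2 -0.6 31.4]
0.217 [12.5 -1.  46.7]
0.29 [18.9 -1.5 61.5]
0.362 [26.3 -2.1 75.8]
0.435 [34.7 -2.7 89.5]
0.507 [ 44.1  -3.5 102.6]
0.58 [ 54.4  -4.3 115. ]
0.652 [ 65.6  -5.2 126.6]
0.725 [ 77.6  -6.1 137.3]
0.798 [ 90.4  -7.1 147.2]
0.87 [103.8  -8.2 156.1]
0.942 [117.8  -9.3 164. ]
1.015 [132.4 -10.4 170.8]
1.088 [147.4 -11.6 176.6]
1.16 [162.8 -12.8 181.3]
1.232 [178.5 -14.  184.8]
1.305 [194.4 -15.3 187.2]
1.378 [210.5 -16.6 188.4]
1.45 [226.5 -17.8 188.5]
1.522 [242.6 -19.1 187.4]
```

Emit:
drive_tool:
  rows:
    - [[3,0,16],[0,0,0]]
    - [[7,-1,31],[0,0,0]]
    - [[12.5,-1,47],[0,0,0]]
    - [[19,-1.5,61.5],[0,0,0]]
    - [[26,-2,76],[0,0,0]]

```text
time: 9.2
position: [452.2, -95.1, 117.3]
tcp_rot: [[0.074, 0.997, -0.001], [0.997, -0.074, -0.001], [-0.001, -0.001, -1.0]]
wrist_force: [-0.1, -4.2, -3.5]
gripper_width: 0.092
grip_force: 58.4
```

Emit:
drive_tool:
  rows:
    - [[8.5,-0.5,13.5],[0,0,0]]
    - [[18,-1.5,27],[0,0,0]]
    - [[28,-2,39],[0,0,0]]
    - [[39.5,-3,51],[0,0,0]]
    - [[51.5,-4,61.5],[0,0,0]]

```text
time: 9.7
position: [501.8, -99.1, 179.6]
tcp_rot: [[0.075, 0.997, -0.004], [0.997, -0.075, -0.001], [-0.002, -0.004, -1.0]]
wrist_force: [-13.9, -3.1, 10.4]
gripper_width: 0.092
grip_force: 59.0
```

Emit:
drive_tool:
  rows:
    - [[13,-1,10],[0,0,0]]
    - [[26,-2,19],[0,0,0]]
    - [[40,-3,26.5],[0,0,0]]
    - [[55,-4.5,33.5],[0,0,0]]
    - [[70,-5.5,39],[0,0,0]]

```text
time: 10.2
position: [574.0, -104.8, 219.2]
tcp_rot: [[0.075, 0.997, 0.001], [0.997, -0.075, -0.002], [-0.002, 0.001, -1.0]]
wrist_force: [-5.6, -2.9, 7.4]
gripper_width: 0.085
grip_force: 62.0
```

Emit:
drive_tool:
  rows:
    - [[15.5,-1,4.5],[0,0,0]]
    - [[31,-2.5,8],[0,0,0]]
    - [[47,-3.5,10.5],[0,0,0]]
    - [[63,-5,12],[0,0,0]]
    - [[76,-6,12],[0,0,0]]

```text
time: 10.7
position: [650.6, -110.9, 229.7]
tcp_rot: [[0.075, 0.997, -0.0], [0.997, -0.075, -0.001], [-0.001, 0.0, -1.0]]
wrist_force: [-0.9, -3.2, 1.6]
gripper_width: 0.089
grip_force: 64.1
```

Emit:
drive_tool:
  rows:
    - [[3,0,0],[0,0,0]]
    - [[5,0,0],[0,0,0]]
    - [[7,-0.5,0],[0,0,0]]
    - [[8,-0.5,0],[0,0,0]]
    - [[8,-0.5,0],[0,0,0]]

```text
time: 11.2
position: [655.8, -111.2, 229.3]
tcp_rot: [[0.075, 0.997, -0.004], [0.997, -0.075, -0.001], [-0.001, -0.004, -1.0]]
wrist_force: [-10.7, -2.9, 2.9]
gripper_width: 0.091
grip_force: 64.1
```

Emit:
drive_tool:
  rows:
    - [[0,0,0],[0,0,0]]
    - [[0,0,0],[0,0,0]]
    - [[0,0,0],[0,0,0]]
    - [[0,0,20],[0,0,0]]
    - [[0,0,55],[0,0,0]]
  grip: 35

```text
time: 11.7
position: [657.5, -110.4, 282.7]
tcp_rot: [[0.074, 0.997, -0.004], [0.997, -0.074, 0.001], [0.001, -0.004, -1.0]]
wrist_force: [0.0, -0.6, 0.9]
gripper_width: 0.349
grip_force: 0.0
```

Emit:
drive_tool:
  rows:
    - [[-45,0,10],[0,0,0]]
    - [[-90,-10,10],[0,0,0]]
    - [[-135,-25,10],[0,0,0]]
    - [[-180,-40,10],[0,0,0]]
    - [[-225,-60,10],[0,0,0]]

```text
time: 12.2
position: [431.5, -170.5, 294.3]
tcp_rot: [[0.073, 0.997, 0.001], [0.997, -0.073, -0.0], [-0.0, 0.001, -1.0]]
wrist_force: [0.1, -0.9, 0.1]
gripper_width: 0.352
grip_force: 0.0
```

Emit:
drive_tool:
  rows:
    - [[0,-50,0],[0,0,0]]
    - [[0,-100,0],[0,0,0]]
    - [[0,-150,0],[0,0,0]]
    - [[0,-170,0],[0,0,0]]

```text
time: 12.6
position: [432.7, -344.5, 293.4]
tcp_rot: [[0.077, 0.997, -0.0], [0.997, -0.077, -0.0], [-0.0, -0.0, -1.0]]
wrist_force: [0.2, 1.1, -1.0]
gripper_width: 0.35
grip_force: 0.0
```

Run:
```python
from h import *
a=snap('side');b=snap('top');np.savez('s4',**a);np.savez('t4',**b);print(sense()['position'])
im=np.hstack([cv2.resize(a['color'][120:320,220:380],(400,500),interpolation=cv2.INTER_CUBIC),cv2.resize(b['color'][190:350,232:360],(400,500),interpolation=cv2.INTER_CUBIC)])
cv2.imwrite('pics/d1.png',im[...,::-1])
```

```text
[ 432.90693789 -343.25211577  293.06217725]
```

View pics/d1.png

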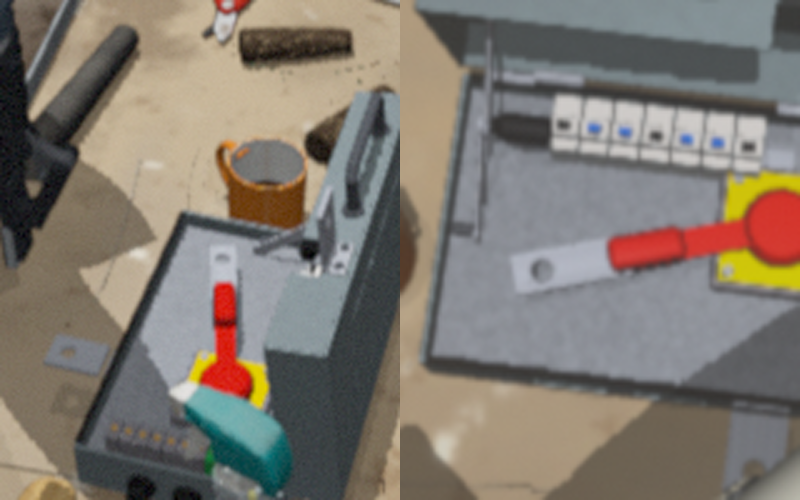

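The lid stands up by itself. In the top view the knob is at about u 261–281, v 231, and the stay's lower pivot is at about (256,265). The red grip is at about (311,269) and the lug hole at (277,276). I'll compute the knob, pivot and lever positions.

```bash
cat >> h.py <<'E'
B=np.array([551.9,-152.4]);_y=np.radians(-4.5);RB=np.array([[np.cos(_y),-np.sin(_y)],[np.sin(_y),np.cos(_y)]])
def tobox(p): p=np.asarray(p);return np.array([*(RB.T@(p[:2]-B)),p[2]])
def world(p): return np.array([*(RB@np.array(p[:2])+B),p[2]])
def proj(s,p):
    T=np.linalg.inv(s['pose']);q=T[:3,:3]@p+T[:3,3];return np.array([q[0]/q[2]*s['fx']+s['cx'],q[1]/q[2]*s['fy']+s['cy']])
E
python3 - <<'E'
from h import *
s=dict(np.load('t4.npz'));P=cloud(s)
for n,(u,v),h in (('knobR',(280,231),96),('knobL',(261,231),96),('pivot',(256,265),50),('lughole',(277,276.5),73),('boxhole',(346.5,343),61)): print(n,tobox(ray(s,u,v,h)).round(1),tobox(P[int(v),int(u)]).round(1))
hsv=cv2.cvtColor(s['color'],cv2.COLOR_RGB2HSV)
m=((hsv[...,0]<8)|(hsv[...,0]>172))&(hsv[...,1]>150);m[:220]=0;m[300:]=0;m[:,:290]=0;m[:,:].T[400:]=0
q=P[m&(P[...,2]>80)];print(len(q));c=np.array([tobox(x) for x in q]);k=c[:,1]>0
print('grip',cv2.minAreaRect(c[k][:,:2].astype(np.float32)),'hub',c[c[:,1]<-30].mean(0))
print('pred lughole',world((15-145*np.cos(np.radians(75)),-55+145*np.sin(np.radians(75)),73)), 'seen',ray(s,277,276.5,73))
# side view profile of stay: dark knob cloud
a=dict(np.load('s4.npz'));A=cloud(a);bx=(A[...,:2]-B)@RB;z=A[...,2]
m=(bx[...,0]>-60)&(bx[...,0]<90)&(bx[...,1]>85)&(bx[...,1]<142)&(z>50)&(z<200)
d=m&(a['color'].sum(2)<150);print('knob side',d.sum(),np.median(bx[d],0),np.median(z[d]),'range',np.percentile(bx[d],[5,95],0),np.percentile(z[d],[5,95]))
T=(P[...,:2]-B)@RB;mt=(T[...,0]>-60)&(T[...,0]<95)&(T[...,1]>95)&(T[...,1]<142)&(P[...,2]>50)&(P[...,2]<200)
for x0 in range(-50,90,10):
    k=mt&(abs(T[...,0]-x0)<5);print(x0,k.sum(),np.median(T[k],0).round() if k.any() else '',np.percentile(P[k][:,2],[10,50,90]).round() if k.any() else '')
E
```

```text
knobR [51.8 87.1 96. ] [51.9 87.1 95.7]
knobL [ 47.6 121.9  96. ] [ 46.2 121.2 101.6]
pivot [ -8.1 128.1  50. ] [ -9.6 127.   57.9]
lughole [-29.4  83.2  73. ] [-22.7  86.5  40.5]
boxhole [-134.5  -58.4   61. ] [-189.9  -39.2  721.7]
361
grip ((-10.811566352844238, 22.026050567626953), (17.58549690246582, 44.00111389160156), 18.900554656982422) hub [ 12.51744768 -55.50559654  81.29784548]
pred lughole [536.11435854 -65.83537819  73.        ] seen [529.08067863 -67.12237223  73.        ]
knob side 40 [52.71024803 89.87211903] 102.33459488327259 range [[47.04167707 86.33319879]
 [58.07147244 97.95399116]] [ 93.72328142 106.01578573]
-50 1 [-45.  96.] [74. 74. 74.]
-40 7 [-38.  96.] [71. 73. 74.]
-30 16 [-31.  98.] [72. 75. 77.]
-20 8 [-23.  98.] [71. 74. 77.]
-10 22 [ -8. 132.] [52. 54. 58.]
0 25 [ -2. 128.] [50. 57. 64.]
10 13 [ 11. 128.] [67. 72. 77.]
20 22 [ 20. 127.] [64. 79. 84.]
30 12 [ 31. 127.] [78. 86. 92.]
40 62 [ 42. 111.] [ 96. 102. 105.]
50 97 [ 50. 112.] [101. 105. 108.]
60 33 [ 58. 123.] [101. 110. 121.]
70 21 [ 70. 124.] [117. 126. 131.]
80 24 [ 83. 123.] [ 62. 132. 139.]
```

The knob is at box (50, 104) with its top at z 105, so the stay is locked. The pivot is at about (-5, 48) in box x, z. The lever stands at about 72.5° from the front. Next I'll take the lever grip.

Emit:
drive_tool:
  rows:
    - [[20,40,0],[0,0,3.5]]
    - [[42,82,0],[0,0,7]]
    - [[64,124,-10],[0,0,10.5]]
    - [[86,166,-25],[0,0,14]]
    - [[105,205,-45],[0,0,17.4]]
  grip: 60

```text
time: 13.2
position: [539.0, -132.5, 249.8]
tcp_rot: [[-0.231, 0.973, 0.002], [0.973, 0.231, -0.0], [-0.001, 0.002, -1.0]]
wrist_force: [0.9, -0.6, -1.0]
gripper_width: 0.597
grip_force: 0.0
```

Emit:
drive_tool:
  rows:
    - [[6,9,-40],[0,0,0]]
    - [[6,9,-85],[0,0,0]]
    - [[6,9,-125],[0,0,0]]
    - [[6,9,-150],[0,0,0]]
    - [[6,9,-160],[0,0,0]]

```text
time: 13.7
position: [542.7, -124.8, 87.1]
tcp_rot: [[-0.229, 0.973, -0.003], [0.973, 0.229, 0.002], [0.002, -0.003, -1.0]]
wrist_force: [-0.9, -0.0, 0.4]
gripper_width: 0.599
grip_force: 0.0
```

Run:
```python
from h import *
a=snap('side');st=sense();print(st['position'],st['tcp_rot'][:,1],tobox(st['position']))
A=cloud(a);bx=(A[...,:2]-B)@RB;z=A[...,2]
m=(abs(bx[...,0]+10)<55)&(abs(bx[...,1]-20)<25)&(z>92)&(z<170)&(a['color'].sum(2)<330)
o=np.argsort(z[m]);print(np.c_[bx[m],z[m]][o[:100:7]].round())
cv2.imwrite('pics/e1.png',cv2.resize(a['color'][150:310,230:390],(600,600),interpolation=cv2.INTER_CUBIC)[...,::-1])
```

```text
[ 542.9136215  -125.1720229    87.05955601] [ 0.97349353  0.22869978 -0.00259954] [-11.09495896  26.4389792   87.05955601]
[[ -0.  12.  92.]
 [-38.   9. 134.]
 [-43.  10. 138.]
 [ 18.  24. 139.]
 [-33.  10. 141.]
 [-43.  11. 143.]
 [-44.   9. 144.]
 [-43.  11. 147.]
 [-40.   9. 149.]
 [-35.   9. 150.]
 [ 29.  32. 153.]
 [-44.   9. 153.]
 [ 21.  28. 155.]
 [ 28.  34. 156.]
 [ 26.  34. 159.]]
```

View pics/e1.png

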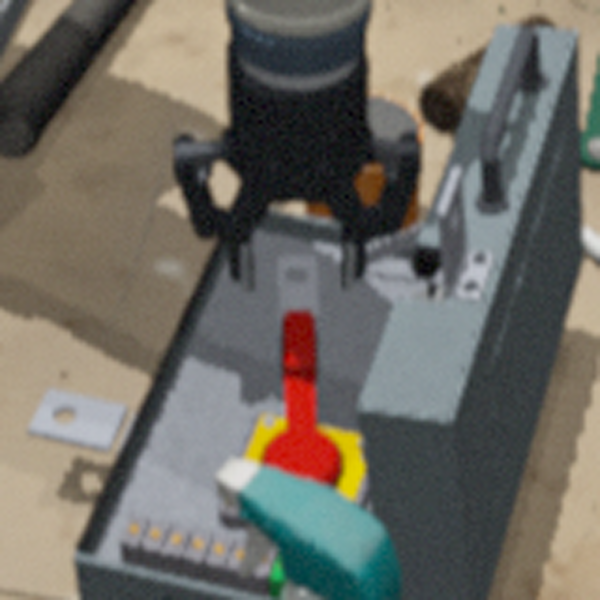

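Emit:
drive_tool:
  rows:
    - [[0.5,-3,-20],[0,0,0]]
    - [[0.5,-3,-40],[0,0,0]]
    - [[0.5,-3,-55],[0,0,0]]
    - [[0.5,-3,-61],[0,0,0]]
    - [[0.5,-3,-61],[0,0,0]]

```text
time: 14.25
position: [545.0, -129.6, 28.8]
tcp_rot: [[-0.228, 0.974, 0.0], [0.974, 0.228, -0.0], [-0.0, 0.0, -1.0]]
wrist_force: [-0.5, 0.6, 0.9]
gripper_width: 0.599
grip_force: 0.0
```

Emit:
drive_tool:
  rows:
    - [[0,0,0],[0,0,0]]
    - [[0,0,0],[0,0,0]]
    - [[0,0,0],[0,0,0]]
    - [[0,0,0],[0,0,0]]
    - [[0,0,0],[0,0,0]]
  grip: 12

```text
time: 14.75
position: [545.3, -130.0, 29.5]
tcp_rot: [[-0.227, 0.974, 0.002], [0.974, 0.227, -0.001], [-0.001, 0.002, -1.0]]
wrist_force: [-0.9, 1.3, 6.4]
gripper_width: 0.219
grip_force: 59.2
```

Run:
```python
from h import *
st=sense();p=st['position'];ty=st['tcp_rot'][:,1];print(p,tobox(p),st['gripper_width'],st['grip_force'],st['wrist_force'],st['ft_torque'],st['joint_pos'])
print('tool y world deg',np.degrees(np.arctan2(ty[1],ty[0])))
ax=world((15,-55,0))[:2];r=p[:2]-ax;print('r',np.hypot(*r),'angle box',np.degrees(np.arctan2(r[1],r[0]))+4.5)
for a in range(0,80,6):
    t=np.radians(a);R=np.array([[np.cos(t),-np.sin(t)],[np.sin(t),np.cos(t)]]);print(a,(R@r-r).round(1))
```

```text
[ 545.31675997 -129.98963648   29.48167559] [-8.32124296 21.82476479 29.48167559] 0.21852929522068473 59.166478514671326 [-0.92562111  1.28994073  6.37464436] [ 0.16004818  0.2488575  -0.12216658] [-3.83757207e-01  3.71493749e-01 -2.49109420e-01  9.48206281e-01
  1.06983606e-04  9.57658493e-01]
tool y world deg 13.14259891187222
r 80.28651728973334 angle box 106.88640828114484
0 [0. 0.]
6 [-8.1 -2.2]
12 [-15.9  -5.3]
18 [-23.4  -9.2]
24 [-30.4 -13.8]
30 [-36.9 -19.1]
36 [-42.8 -25.1]
42 [-48.  -31.7]
48 [-52.6 -38.7]
54 [-56.3 -46.3]
60 [-59.3 -54.1]
66 [-61.4 -62.3]
72 [-62.7 -70.6]
78 [-63.1 -79. ]
```

Emit:
drive_tool:
  rows:
    - [[-8,-2,0],[0,0,6]]
    - [[-16,-5.5,0],[0,0,12]]
    - [[-23.5,-9,0],[0,0,18]]
    - [[-30.5,-14,0],[0,0,24]]
    - [[-37,-19,0],[0,0,30]]

```text
time: 15.25
position: [508.5, -149.6, 29.5]
tcp_rot: [[-0.687, 0.727, 0.003], [0.727, 0.687, -0.002], [-0.003, 0.001, -1.0]]
wrist_force: [2.3, -3.5, 1.2]
gripper_width: 0.22
grip_force: 58.8
```

Emit:
drive_tool:
  rows:
    - [[-6,-6,0],[0,0,6]]
    - [[-11,-12.5,0],[0,0,12]]
    - [[-15.5,-19.5,0],[0,0,18]]
    - [[-19.5,-27,0],[0,0,24]]
    - [[-22.5,-35,0],[0,0,30]]

```text
time: 15.75
position: [486.5, -185.0, 29.5]
tcp_rot: [[-0.958, 0.286, 0.003], [0.286, 0.958, -0.002], [-0.004, -0.001, -1.0]]
wrist_force: [5.5, -2.0, 0.4]
gripper_width: 0.216
grip_force: 58.7
```

Emit:
drive_tool:
  rows:
    - [[-2,-8,0],[0,0,6]]
    - [[-3,-13.5,0],[0,0,10]]
    - [[-3.5,-17,0],[0,0,12.4]]
    - [[-3.5,-17,0],[0,0,12.4]]
    - [[-3.5,-17,0],[0,0,12.4]]

```text
time: 16.25
position: [483.3, -201.9, 29.5]
tcp_rot: [[-0.997, 0.079, 0.003], [0.079, 0.997, -0.002], [-0.004, -0.002, -1.0]]
wrist_force: [5.1, -3.8, 4.8]
gripper_width: 0.219
grip_force: 59.2
```

Run:
```python
from h import *
st=sense();p=st['position'];ty=st['tcp_rot'][:,1];print(p,tobox(p),st['gripper_width'],st['wrist_force'],st['ft_torque'])
print('tool y box deg',np.degrees(np.arctan2(ty[1],ty[0]))+4.5)
ax=world((15,-55,0))[:2];r=p[:2]-ax;print('r',np.hypot(*r),'angle box',np.degrees(np.arctan2(r[1],r[0]))+4.5)
a=snap('side');np.savez('s5',**a);print(proj(a,world((-130,-55,73))),proj(a,world((-130,-55,61.5))))
cv2.imwrite('pics/f1.png',cv2.resize(a['color'][220:290,225:325],(800,560),interpolation=cv2.INTER_CUBIC)[...,::-1])
```

```text
[ 483.27878304 -201.87354424   29.45600403] [-64.5280311  -54.70499244  29.45600403] 0.21861573154170758 [ 5.11655303 -3.82041094  4.76875373] [-0.41556849 -0.81876924 -0.07290444]
tool y box deg 89.95241897170585
r 79.5285782614197 angle box 179.78746348643
[245.45958809 257.02064753] [245.90212353 260.44342713]
```

View pics/f1.png

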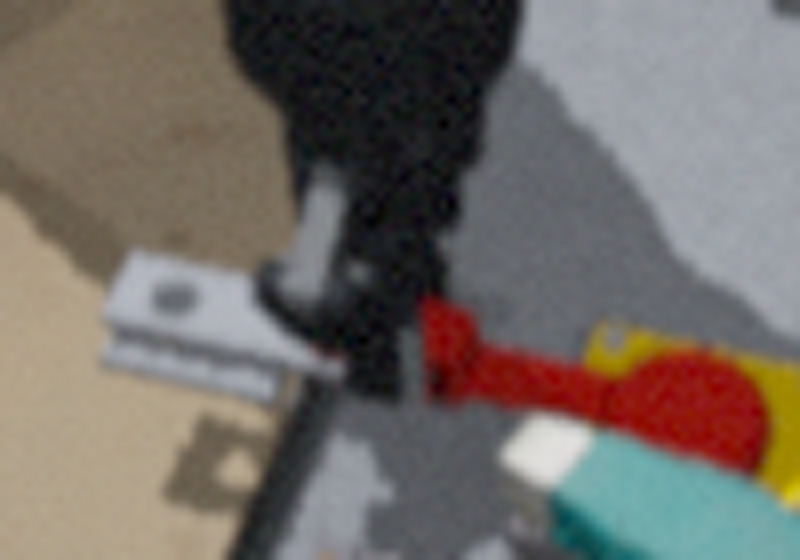

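The lug lies over the tongue: its hole is at about (246.8,257.3) in the full picture, against a predicted (245.5,257.0). I'll let go, clear the view and check numerically.

Emit:
drive_tool:
  rows:
    - [[0,0,0],[0,0,0]]
    - [[0,0,0],[0,0,0]]
    - [[0,0,0],[0,0,0]]
    - [[0,0,20],[0,0,0]]
    - [[0,0,65],[0,0,0]]
  grip: 50

```text
time: 16.8
position: [479.4, -199.4, 90.9]
tcp_rot: [[-0.997, 0.078, -0.006], [0.078, 0.997, 0.004], [0.007, 0.003, -1.0]]
wrist_force: [0.4, -0.7, 0.7]
gripper_width: 0.497
grip_force: 0.0
```

Emit:
drive_tool:
  rows:
    - [[0,0,45],[0,0,-8]]
    - [[-5,25,80],[0,0,-16]]
    - [[-10,60,100],[0,0,-24]]
    - [[-20,100,110],[0,0,-32]]
    - [[-30,140,110],[0,0,-40]]

```text
time: 17.3
position: [451.5, -59.8, 204.5]
tcp_rot: [[-0.709, 0.705, 0.002], [0.705, 0.709, -0.001], [-0.002, 0.001, -1.0]]
wrist_force: [0.7, 0.2, 0.3]
gripper_width: 0.497
grip_force: 0.0
```

Emit:
drive_tool:
  rows:
    - [[0,25,0],[0,0,-8]]
    - [[0,50,0],[0,0,-16]]
    - [[0,75,0],[0,0,-24]]
    - [[0,85,0],[0,0,-32]]
    - [[0,85,0],[0,0,-40]]

```text
time: 17.8
position: [451.1, 25.7, 203.1]
tcp_rot: [[-0.093, 0.996, -0.001], [0.996, 0.093, 0.0], [0.0, -0.001, -1.0]]
wrist_force: [-0.3, -0.4, 0.1]
gripper_width: 0.499
grip_force: 0.0
```

Run:
```python
from h import *
st=sense();print(st['position'],st['tcp_rot'].round(3).tolist())
b=snap('top');np.savez('t6',**b);a=snap('side');np.savez('s6',**a)
hsv=cv2.cvtColor(b['color'],cv2.COLOR_RGB2HSV);P=cloud(b)
cb=(P[...,:2]-B)@RB;z=P[...,2]
for n,lo,hi,xr in (('lug',68,82,(-155,-98)),('tongue',55,66,(-160,-95))):
    m=(z>lo)&(z<hi)&(cb[...,0]>xr[0])&(cb[...,0]<xr[1])&(abs(cb[...,1]+55)<30)
    v,u=np.nonzero(m)
    if len(u)>20:
        print(n,m.sum(),cb[m].min(0).round(1),cb[m].max(0).round(1),z[m].mean())
        for x0 in range(-150,-95,8):
            k=m&(abs(cb[...,0]-x0)<4);print('  x',x0,k.sum(),np.percentile(cb[k][:,1],[3,50,97]).round(1) if k.any() else '')
m=((hsv[...,0]<8)|(hsv[...,0]>172))&(hsv[...,1]>150)&(z>65)&(z<95)&(cb[...,0]>-100)&(cb[...,0]<60)&(abs(cb[...,1]+55)<60)
q=cb[m];print('red',m.sum());
for x0 in (-85,-75,-65,-55,-40,-30,-20,0,15,30):
    k=abs(q[:,0]-x0)<5;print('  ',x0,k.sum(),np.percentile(q[k][:,1],[3,97]).round(1),np.median(q[k][:,1]).round(1)) if k.any() else 0
# hole: dark blob within lug patch in both views
for s,n in((b,'top'),(a,'side')):
    c=proj(s,world((-130,-55,75)));print(n,c.round(1))
    u0,v0=int(c[0]),int(c[1]);print(cv2.cvtColor(s['color'],cv2.COLOR_RGB2GRAY)[v0-7:v0+8,u0-9:u0+10])
```

```text
[451.06872327  25.70281279 203.06014232] [[-0.093, 0.996, -0.001], [0.996, 0.093, 0.0], [0.0, -0.001, -1.0]]
lug 332 [-147.7  -69.8] [-98.1 -40.6] 74.44686267492878
  x -150 13 [-65.1 -54.7 -44.4]
  x -142 61 [-65.3 -54.  -43.3]
  x -134 34 [-65.9 -56.4 -42.8]
  x -126 44 [-66.2 -54.8 -43.2]
  x -118 60 [-66.1 -55.  -43.6]
  x -110 60 [-65.2 -54.2 -43.3]
  x -102 60 [-66.2 -54.4 -42.4]
tongue 145 [-147.6  -71.7] [-98.3 -37.8] 62.87754354122755
  x -150 12 [-71.1 -57.9 -41.2]
  x -142 26 [-71.2 -41.9 -37.9]
  x -134 19 [-71.  -42.3 -38.6]
  x -126 29 [-71.2 -56.3 -38.2]
  x -118 17 [-71.1 -42.4 -38.8]
  x -110 23 [-71.4 -41.9 -38. ]
  x -102 19 [-70.8 -67.2 -38.7]
red 819
   -85 45 [-61.7 -47.4] -54.4
   -75 53 [-62.4 -46.2] -54.0
   -65 51 [-62.  -46.8] -54.3
   -55 54 [-62.5 -46. ] -54.0
   -40 41 [-61.5 -46.5] -53.6
   -30 49 [-62.2 -47. ] -54.8
   -20 43 [-61.3 -47.7] -55.0
   0 103 [-71.5 -38.1] -54.6
   15 120 [-74.7 -34.6] -53.7
   30 68 [-68.7 -40.6] -53.7
top [345.2 339.6]
[[150 183 189 178 196 201 201 201 203 204 204 205 203 200 198 195 192 191
  192]
 [156 184 192 183 197 2
[... 1646 characters left out ...]
 187 169 148 142 142 154 165 185 190 189 190
  187]
 [173 174 178 188 193 193 193 183 142 114 111 115 121 141 178 190 188 188
  188]
 [171 173 182 186 190 191 189 176 132 104 101 106 112 139 181 191 191 191
  190]
 [174 173 180 185 186 188 188 178 144 121 109 114 130 160 185 192 191 191
  191]
 [171 167 164 165 172 176 184 181 167 156 149 151 164 179 188 190 191 192
  191]
 [172 166 149 130 141 149 158 163 171 165 167 171 181 186 189 191 187 189
  190]
 [174 172 159 121 108 108 114 126 139 145 154 159 165 175 183 181 186 184
  185]
 [173 176 168 133 114 112 110 104 108 115 125 135 133 142 154 156 163 172
  175]
 [173 173 173 159 151 153 143 129 117 124 126 125 108 106 113 117 124 139
  146]]
```

The lug's centreline is at box y -54.6 and the tongue's at -54.7, so the lever is at OFF. Now the knob: square the tool up, tilt it 35° forward and approach.

Emit:
drive_tool:
  rows:
    - [[0,0,10],[0,0,-5]]
    - [[20,-5,15],[0,0,-9.8]]
    - [[20,-5,15],[0,0,-9.8]]
  grip: 42

```text
time: 18.2
position: [473.2, 18.5, 218.4]
tcp_rot: [[0.073, 0.997, 0.001], [0.997, -0.073, -0.0], [-0.0, 0.001, -1.0]]
wrist_force: [0.3, 0.3, -0.2]
gripper_width: 0.419
grip_force: 0.0
```

Emit:
drive_tool:
  rows:
    - [[20,-12,-12],[-0.5,-7,0]]
    - [[45,-28,-30],[-1.1,-14,0]]
    - [[70,-44,-50],[-1.6,-21,0]]
    - [[95,-58,-70],[-2.2,-28,0]]
    - [[119,-74,-93],[-2.7,-34.9,0]]

```text
time: 18.7
position: [586.2, -51.9, 129.3]
tcp_rot: [[0.071, 0.829, 0.555], [0.997, -0.057, -0.043], [-0.004, 0.557, -0.831]]
wrist_force: [2.4, -0.1, -1.0]
gripper_width: 0.421
grip_force: 0.0
```

Emit:
drive_tool:
  rows:
    - [[0,0,0],[0,0,0]]
    - [[0,0,0],[0,0,0]]

```text
time: 18.9
position: [584.9, -51.5, 128.5]
tcp_rot: [[0.074, 0.834, 0.546], [0.997, -0.061, -0.042], [-0.001, 0.548, -0.837]]
wrist_force: [1.2, -0.6, 0.7]
gripper_width: 0.419
grip_force: 0.0
```

Run:
```python
from h import *
st=sense();R=st['tcp_rot'];p=st['position'];print(p.round(1),tobox(p).round(1),R.round(3).tolist(),st['gripper_width'],st['joint_pos'].round(2))
RB3=np.eye(3);RB3[:2,:2]=RB;tz=RB3.T@R[:,2];ty=RB3.T@R[:,1];print('tz,ty box',tz.round(3),ty.round(3))
K=np.array([50,102,96.]);want=K+55*tz;d=want-tobox(p);print('box delta',d.round(1),'world delta',(RB3@d).round(1))
a=snap('side');A=cloud(a);bx=np.dstack([(A[...,:2]-B)@RB,A[...,2]])
# finger cloud in tool coords (axial behind reported TCP, along closing)
q=(bx-tobox(p));ax=-(q@tz);cl=q@ty;lat=q@np.cross(ty,tz)
m=(ax>20)&(ax<75)&(abs(cl)<60)&(abs(lat)<20)&(a['color'].sum(2)<330)
print(m.sum());
for sgn in(1,-1):
    k=m&(cl*sgn>5);
    if k.any():print(sgn,'axial min',np.percentile(ax[k],[1,5,50]).round(1),'cl',np.percentile(cl[k],[5,50,95]).round(1),'lat',np.percentile(lat[k],[5,95]).round(1))
```

```text
[584.9 -51.5 128.5] [ 25.  103.2 128.5] [[0.074, 0.834, 0.546], [0.997, -0.061, -0.042], [-0.001, 0.548, -0.837]] 0.4187179046091429 [-0.3   0.01 -0.64  0.35  0.12  1.38]
tz,ty box [ 0.548  0.001 -0.837] [0.837 0.005 0.548]
box delta [ 55.2  -1.1 -78.5] world delta [ 54.9  -5.5 -78.5]
254
1 axial min [41.4 44.  60. ] cl [21.4 28.  34. ] lat [-12.2   6.5]
-1 axial min [40.  42.5 58.8] cl [-28.6 -17.5 -14.9] lat [-11.4  11. ]
```

Emit:
drive_tool:
  rows:
    - [[15,-2,-21],[0,0,0]]
    - [[30,-3,-43],[0,0,0]]
    - [[42,-4,-60],[0,0,0]]
    - [[50,-5,-72],[0,0,0]]
    - [[55,-5.5,-78.5],[0,0,0]]

```text
time: 19.45
position: [643.0, -56.7, 51.1]
tcp_rot: [[0.073, 0.832, 0.55], [0.997, -0.06, -0.042], [-0.002, 0.551, -0.834]]
wrist_force: [-0.3, -0.9, 1.0]
gripper_width: 0.425
grip_force: 0.0
```

Emit:
drive_tool:
  rows:
    - [[0,0,0],[0,0,0]]
    - [[0,0,0],[0,0,0]]

```text
time: 19.65
position: [642.0, -56.8, 51.7]
tcp_rot: [[0.074, 0.831, 0.551], [0.997, -0.061, -0.042], [-0.001, 0.552, -0.834]]
wrist_force: [0.5, 0.2, -0.3]
gripper_width: 0.424
grip_force: 0.0
```

Run:
```python
from h import *
st=sense();R=st['tcp_rot'];p=st['position'];RB3=np.eye(3);RB3[:2,:2]=RB;tz=RB3.T@R[:,2];ty=RB3.T@R[:,1]
print(tobox(p).round(1),tz.round(3),st['wrist_force'],'mid at 55 back',(tobox(p)-55*tz).round(1))
a=snap('side');A=cloud(a);bx=np.dstack([(A[...,:2]-B)@RB,A[...,2]])
m=(bx[...,0]>10)&(bx[...,0]<85)&(bx[...,1]>80)&(bx[...,1]<118)&(bx[...,2]>70)&(bx[...,2]<135)
q=bx[m]-tobox(p);ax=-(q@tz);cl=q@ty;g=a['color'].sum(2)[m]
H=np.histogram2d(cl,ax,bins=[np.arange(-40,45,5),np.arange(35,80,5)])[0].astype(int);print(H)
```

```text
[ 82.3 102.4  51.7] [ 0.552  0.001 -0.834] [ 0.52641826  0.20728845 -0.31311141] mid at 55 back [ 51.9 102.3  97.5]
[[ 0  0  0  0  0  0  0  0]
 [ 0  0  0  0  0  0  0  0]
 [ 0  0  2  1  4  2  2  3]
 [ 0  0  2  2  1  2  1  3]
 [ 1  1  5 10 12  9 11 13]
 [ 4  2  1  1  2  2  3  3]
 [ 0  1  0  2  2  1  0  0]
 [ 0  0  1  3  3 11  0  0]
 [ 4  4  5  3  5  6  0  0]
 [ 1  0  0  8  9  6  0  0]
 [ 0  0  0  0  0  0  0  0]
 [ 0  0  0  0  0  0  0  0]
 [ 0  0  0  0  0  0  0  0]
 [ 0  0  0  0  0  0  0  0]
 [ 0  0  0  0  0  0  0  0]
 [ 0  0  0  0  0  0  0  0]]
```

Emit:
drive_tool:
  rows:
    - [[0,0,0],[0,0,0]]
    - [[0,0,0],[0,0,0]]
    - [[0,0,0],[0,0,0]]
    - [[0,0,0],[0,0,0]]
  grip: 10

```text
time: 20.1
position: [640.2, -56.9, 50.7]
tcp_rot: [[0.075, 0.832, 0.549], [0.997, -0.062, -0.042], [-0.001, 0.551, -0.835]]
wrist_force: [-7.0, 0.6, 2.1]
gripper_width: 0.187
grip_force: 58.3
```

Run:
```python
from h import *
st=sense();p=tobox(st['position']);print(st['position'],p,st['gripper_width'],st['grip_force'],st['wrist_force'])
P=np.array([-5,48.]);K=np.array([50,96.]);K=P+(K-P)/np.hypot(*(K-P))*73;r=K-P
for t in np.arange(0,.81,.05):
    d=np.array([np.cos(t)*r[0]-np.sin(t)*r[1],np.sin(t)*r[0]+np.cos(t)*r[1]])-r
    print(t.round(2),np.round([d[0]*.997,-d[0]*.0785,d[1]],1))
```

```text
[640.23174628 -56.87474664  50.72809318] [ 80.56462399 102.16120982  50.72809318] 0.18741407841202576 58.327731639146805 [-6.98499624  0.55591905  2.14069686]
0.0 [ 0. -0.  0.]
0.05 [-2.5  0.2  2.7]
0.1 [-5.1  0.4  5.3]
0.15 [-7.8  0.6  7.7]
0.2 [-10.6   0.8  10. ]
0.25 [-13.5   1.1  12.1]
0.3 [-16.6   1.3  14.1]
0.35 [-19.7   1.6  15.9]
0.4 [-23.    1.8  17.6]
0.45 [-26.3   2.1  19.1]
0.5 [-29.7   2.3  20.5]
0.55 [-33.1   2.6  21.7]
0.6 [-36.6   2.9  22.7]
0.65 [-40.1   3.2  23.5]
0.7 [-43.7   3.4  24.1]
0.75 [-47.3   3.7  24.6]
0.8 [-51.    4.   24.9]
```

Emit:
drive_tool:
  rows:
    - [[-2.5,0,2.5],[0,0,0]]
    - [[-5,0.5,5.5],[0,0,0]]
    - [[-8,0.5,7.5],[0,0,0]]
    - [[-10.5,1,10],[0,0,0]]
    - [[-13.5,1,12],[0,0,0]]

```text
time: 20.6
position: [627.9, -55.9, 63.0]
tcp_rot: [[0.075, 0.831, 0.551], [0.997, -0.062, -0.042], [-0.001, 0.552, -0.834]]
wrist_force: [5.6, 0.9, -9.3]
gripper_width: 0.187
grip_force: 59.2
```

Run:
```python
from h import *
st=sense();print(tobox(st['position']),st['gripper_width'],st['grip_force'],st['wrist_force'],st['ft_torque'])
```

```text
[ 68.2409558  102.14519459  62.97649348] 0.18746069480821784 59.20840311795473 [ 5.60489236  0.89586451 -9.26566821] [0.31729957 0.10825804 0.10938702]
```

Emit:
drive_tool:
  rows:
    - [[-3,0,2],[0,0,0]]
    - [[-6,0.5,4],[0,0,0]]
    - [[-9.5,0.5,5.5],[0,0,0]]
    - [[-13,1,7],[0,0,0]]
    - [[-16,1,8.5],[0,0,0]]

```text
time: 21.1
position: [613.2, -54.7, 72.7]
tcp_rot: [[0.074, 0.83, 0.553], [0.997, -0.061, -0.041], [-0.0, 0.555, -0.832]]
wrist_force: [7.4, 3.5, -5.4]
gripper_width: 0.185
grip_force: 58.6
```

Emit:
drive_tool:
  rows:
    - [[-3.5,0.5,1],[0,0,0]]
    - [[-7,0.5,2],[0,0,0]]
    - [[-10.5,1,3],[0,0,0]]
    - [[-14,1,3.5],[0,0,0]]
    - [[-17.5,1.5,4],[0,0,0]]

```text
time: 21.6
position: [597.8, -53.5, 78.9]
tcp_rot: [[0.073, 0.827, 0.557], [0.997, -0.06, -0.042], [-0.001, 0.559, -0.829]]
wrist_force: [12.0, 3.8, -0.0]
gripper_width: 0.181
grip_force: 59.7
```

Run:
```python
from h import *
st=sense();print(tobox(st['position']),st['gripper_width'],st['grip_force'],st['wrist_force'],st['ft_torque'])
a=snap('side');A=cloud(a);bx=np.dstack([(A[...,:2]-B)@RB,A[...,2]])
# lid right end top/bar: dark bar points high
m=(bx[...,2]>225)&(bx[...,2]<310)&(bx[...,1]>-10)&(bx[...,1]<110)&(bx[...,0]>-20)&(bx[...,0]<160)
g=cv2.cvtColor(a['color'],cv2.COLOR_RGB2GRAY)
k=m&(g<70);print(k.sum(),bx[k].max(0).round(),np.median(bx[k],0).round())
# lid right skirt end y~-150: outline
m=(abs(bx[...,1]+148)<6)&(bx[...,2]>70)&(bx[...,0]>-20)
q=bx[m][:,[0,2]];print(len(q));l=cv2.fitLine(q.astype(np.float32),cv2.DIST_HUBER,0,.01,.01).ravel();print('lid ang',np.arctan2(abs(l[1]),-l[0]*np.sign(l[1])),l)
```

```text
[ 38.04254339 102.15459353  78.88644678] 0.18071397858841676 59.74019631743431 [11.97665853  3.79004311 -0.01524785] [ 0.49124144 -1.9113566   0.33543354]
159 [ 59. 108. 285.] [ 48.  93. 253.]
2758
lid ang 0.0069299215 [ 9.9997598e-01 -6.9298665e-03  2.5068318e+02  1.8938989e+02]
```

Emit:
drive_tool:
  rows:
    - [[0,0,0],[0,0,0]]
    - [[0,0,0],[0,0,0]]
    - [[0,0,0],[0,0,0]]
    - [[-8,0.5,12],[0,0,0]]
    - [[-25,2,38],[0,0,0]]
  grip: 42

```text
time: 22.15
position: [568.5, -51.4, 111.4]
tcp_rot: [[0.075, 0.834, 0.547], [0.997, -0.063, -0.041], [-0.0, 0.549, -0.836]]
wrist_force: [0.7, -0.7, 0.4]
gripper_width: 0.415
grip_force: 0.0
```

Emit:
drive_tool:
  rows:
    - [[-25,2,35],[0,7,0]]
    - [[-55,5,60],[0,14,0]]
    - [[-95,10,85],[0,21,0]]
    - [[-135,20,100],[0,28,0]]
    - [[-170,30,110],[0.7,33.7,0]]

```text
time: 22.65
position: [406.9, -23.8, 222.4]
tcp_rot: [[0.065, 0.998, -0.008], [0.997, -0.065, -0.031], [-0.032, -0.006, -0.999]]
wrist_force: [-0.2, 0.1, -0.2]
gripper_width: 0.425
grip_force: 0.0
```

Run:
```python
from h import *
st=sense();print(st['position'],tobox(st['position']),st['tcp_rot'].round(3).tolist(),st['wrist_force'])
for n in('side','top'):
    a=snap(n);np.savez(n[0]+'7',**a);A=cloud(a);bx=np.dstack([(A[...,:2]-B)@RB,A[...,2]]);z=bx[...,2];g=cv2.cvtColor(a['color'],cv2.COLOR_RGB2GRAY)
    m=(z>250)&(z<310)&(bx[...,1]>-10)&(bx[...,1]<105)&(bx[...,0]>-30)&(bx[...,0]<160)
    print(n,m.sum());
    for lo in range(5,105,15):
        k=m&(abs(bx[...,1]-lo)<7)&(g<110)
        if k.sum()>3: 
            t=bx[k];i=t[:,2]>np.percentile(t[:,2],70);print(lo,k.sum(),np.median(t[i],0).round(1),t[:,2].max().round(1))
    # lid top plate / front skirt face
    m=(z>80)&(z<300)&(abs(bx[...,1]+100)<40)&(bx[...,0]>-40)&(bx[...,0]<200)
    for zz in range(80,300,20):
        k=m&(abs(z-zz)<6)
        if k.sum()>8:print('  z',zz,np.percentile(bx[k][:,0],[5,50,95]).round(1))
for th in (1.05,1.1,1.17,1.2,1.25,1.3,1.4):print(th,(90-220*np.cos(th)+34*np.sin(th)).round(1),(62+34*np.cos(th)+220*np.sin(th)).round(1))
```

```text
[406.88411748 -23.75735796 222.42017154] [-154.66203232  116.8682647   222.42017154] [[0.065, 0.998, -0.008], [0.997, -0.065, -0.031], [-0.032, -0.006, -0.999]] [-0.15925298  0.08173918 -0.17414192]
side 308
5 63 [ 41.6   7.5 283.8] 286.8
20 22 [ 40.4  19.  284.9] 286.0
35 20 [ 40.7  34.2 285. ] 286.3
50 19 [ 40.5  49.4 284.9] 286.4
65 18 [ 41.8  64.6 285.7] 287.3
80 16 [ 40.9  78.  285.6] 287.4
95 51 [ 44.8  95.5 275.6] 284.1
  z 80 [  5.3 136.1 137.4]
  z 100 [127.5 130.2 132.8]
  z 120 [119.1 121.9 124.6]
  z 140 [111.3 113.9 116.7]
  z 160 [102.8 105.5 108.5]
  z 180 [ 94.8  97.3 100.2]
  z 200 [86.5 89.  92. ]
  z 220 [78.4 80.8 83.6]
  z 240 [34.3 51.9 73.8]
  z 260 [38.4 42.7 46.3]
  z 280 [30.7 34.  37.2]
top 525
5 71 [ 37.5   8.8 284.1] 287.6
20 58 [ 37.4  19.3 286. ] 288.1
35 57 [ 36.1  36.3 286.1] 287.2
50 56 [ 37.5  48.8 286.6] 288.6
65 59 [ 37.1  65.9 285.5] 288.2
80 59 [ 36.9  79.7 286. ] 287.9
95 64 [ 37.3  92.4 284.7] 288.7
  z 80 [  0.2  15.2 134.2]
  z 100 [126.3 128.3 130.1]
  z 120 [117.6 119.4 122.2]
  z 140 [109.6 111.7 113.8]
  z 160 [101.3 103.4 105.3]
  z 180 [93.5 94.6 97.3]
  z 200 [85.2 87.1 89.5]
  z 220 [76.9 78.9 81.6]
  z 240 [29.8 45.1 63.6]
  z 260 [38.8 40.5 43.6]
1.05 10.0 269.8
1.1 20.5 273.5
1.17 35.5 277.8
1.2 42.0 279.4
1.25 52.9 281.5
1.3 63.9 283.1
1.4 86.1 284.6
```

The lid stands at about 1.18 rad with the stay broken and its bar at box (38, 50, 279). Next I'll take the bar from above.

Emit:
drive_tool:
  rows:
    - [[0,0,40],[1.8,-0.5,-0.8]]
    - [[25,-15,75],[1.8,-0.5,-0.8]]
    - [[65,-32,80],[1.8,-0.5,-0.8]]
    - [[105,-50,80],[1.8,-0.5,-0.8]]
    - [[145,-68,80],[1.8,-0.5,-0.8]]
  grip: 35

```text
time: 23.25
position: [555.0, -92.8, 299.9]
tcp_rot: [[0.08, 0.997, 0.006], [0.997, -0.08, 0.0], [0.001, 0.006, -1.0]]
wrist_force: [0.5, -0.2, 0.3]
gripper_width: 0.35
grip_force: 0.0
```

Emit:
drive_tool:
  rows:
    - [[25,-10,0],[0,0,0]]
    - [[42,-14,0],[0,0,0]]
    - [[42,-14,-10],[0,0,0]]
    - [[42,-14,-20],[0,0,0]]
    - [[42,-14,-20],[0,0,0]]

```text
time: 23.75
position: [593.6, -105.2, 278.4]
tcp_rot: [[0.079, 0.997, 0.002], [0.997, -0.079, 0.002], [0.002, 0.001, -1.0]]
wrist_force: [0.3, 0.9, 1.4]
gripper_width: 0.349
grip_force: 0.0
```

Run:
```python
from h import *
st=sense();p=st['position'];print(p,tobox(p).round(1),st['tcp_rot'].round(3).tolist(),st['gripper_width'])
a=snap('side');A=cloud(a);bx=np.dstack([(A[...,:2]-B)@RB,A[...,2]]);z=bx[...,2];g=cv2.cvtColor(a['color'],cv2.COLOR_RGB2GRAY)
m=(abs(bx[...,1]-50)<22)&(abs(bx[...,0]-38)<50)&(z>262)&(z<360)&(g<110)
q=bx[m];print(np.histogram2d(q[:,2],q[:,0],bins=[np.arange(265,350,6),np.arange(0,85,6)])[0].astype(int))
```

```text
[ 593.57571322 -105.18824597  278.36713959] [ 37.8  50.3 278.4] [[0.079, 0.997, 0.002], [0.997, -0.079, 0.002], [0.002, 0.001, -1.0]] 0.34890470264367035
[[ 0  0  0  0  0  0  0  0  0  0  0  0  0  0]
 [ 0  0  0  0  0  0  0  0  0  0  0  0  0  0]
 [ 0  0  0  0  0  0 10 18  0  0  0  0  0  0]
 [ 0  0  0  0  0  0 32  8  0  0  0  0  0  0]
 [ 0  0  0  0  0  0  0  0  0  0  0  0  0  0]
 [ 0  0  0  0  0  0  0  0  0  0  0  0  0  0]
 [ 0  0  0  0  0  0  0  0  0  0  0  0  0  0]
 [ 0  0  0  0  0  0  0  0  0  0  0  0  0  0]
 [ 0  0  0  0  0  0  0  0  0  0  0  0  0  0]
 [ 0  0  1  7  2  0  0  0  1  3  3  0  0  0]
 [ 0  1  5 12  1  0  0  0  2  6  6  4  0  0]
 [ 0  2  8 11  1  0  0  0  0  9 10  4  0  0]
 [ 0  3  5 14  0  0  0  0  0  9  6  4  0  0]
 [ 0  3  6 15  0  0  0  0  0  8 11  6  0  0]]
```

Emit:
drive_tool:
  rows:
    - [[1,0,-20],[0,0,0]]
    - [[1,0,-40],[0,0,0]]
    - [[1,0,-51],[0,0,0]]
    - [[1,0,-54],[0,0,0]]
    - [[1,0,-54],[0,0,0]]

```text
time: 24.3
position: [595.7, -105.5, 226.7]
tcp_rot: [[0.079, 0.997, 0.004], [0.997, -0.079, 0.001], [0.001, 0.004, -1.0]]
wrist_force: [0.4, 0.6, 0.7]
gripper_width: 0.351
grip_force: 0.0
```

Emit:
drive_tool:
  rows:
    - [[0,0,0],[0,0,0]]
    - [[0,0,0],[0,0,0]]
    - [[0,0,0],[0,0,0]]
    - [[0,0,0],[0,0,0]]
  grip: 2

```text
time: 24.7
position: [596.2, -105.7, 227.4]
tcp_rot: [[0.079, 0.997, 0.006], [0.997, -0.079, 0.0], [0.001, 0.005, -1.0]]
wrist_force: [-0.0, 1.0, 6.1]
gripper_width: 0.093
grip_force: 58.7
```

Run:
```python
from h import *
st=sense();p=st['position'];b=tobox(p);print(p,b,st['gripper_width'],st['grip_force'],st['wrist_force'])
th0=1.18
f=lambda t:np.array([90-220*np.cos(t)+34*np.sin(t),62+34*np.cos(t)+220*np.sin(t)])
th0=np.pi/2-np.arctan2(b[0]-90,200)+0 if 0 else min(np.arange(1,1.4,.002),key=lambda t:abs(f(t)[0]-(b[0]-.5)));print('th',th0,'bar z-rep',f(th0)[1]-b[2])
n=25
prev=None;base=f(th0)
for i in range(1,n+1):
    d=f(th0*(1-i/n))-base
    print(i,np.round([d[0]*.997,-d[0]*.0785,d[1]],1))
    if i%5==0: base=f(th0*(1-i/n))
```

```text
[ 596.16900211 -105.74434081  227.37060194] [ 40.47197472  49.98514123 227.37060194] 0.0925017986554938 58.74423623085022 [-0.0240921   1.02144538  6.09798277]
th 1.1900000000000002 bar z-rep 51.50700650780402
1 [-10.2   0.8  -2.6]
2 [-20.3   1.6  -5.8]
3 [-30.3   2.4  -9.4]
4 [-40.    3.2 -13.4]
5 [-49.6   3.9 -17.9]
6 [-9.3  0.7 -5. ]
7 [-18.4   1.4 -10.4]
8 [-27.2   2.1 -16.2]
9 [-35.7   2.8 -22.5]
10 [-44.    3.5 -29.2]
11 [-7.9  0.6 -7. ]
12 [-15.4   1.2 -14.5]
13 [-22.6   1.8 -22.2]
14 [-29.4   2.3 -30.3]
15 [-35.9   2.8 -38.7]
16 [-6.   0.5 -8.7]
17 [-11.6   0.9 -17.7]
18 [-16.8   1.3 -26.9]
19 [-21.5   1.7 -36.4]
20 [-25.7   2.  -46.1]
21 [-3.8  0.3 -9.9]
22 [ -7.1   0.6 -19.9]
23 [-10.    0.8 -30.2]
24 [-12.3   1.  -40.5]
25 [-14.2   1.1 -50.9]
```

Emit:
drive_tool:
  rows:
    - [[-10,1,-2.5],[0,0,0]]
    - [[-20,1.5,-6],[0,0,0]]
    - [[-30,2.5,-9.5],[0,0,0]]
    - [[-40,3,-13.5],[0,0,0]]
    - [[-49.5,4,-18],[0,0,0]]

```text
time: 25.2
position: [546.7, -101.8, 209.2]
tcp_rot: [[0.079, 0.997, 0.006], [0.997, -0.079, 0.0], [0.001, 0.006, -1.0]]
wrist_force: [-0.2, -0.4, 6.0]
gripper_width: 0.087
grip_force: 59.6
```

Emit:
drive_tool:
  rows:
    - [[-9.5,0.5,-5],[0,0,0]]
    - [[-18.5,1.5,-10.5],[0,0,0]]
    - [[-27,2,-16],[0,0,0]]
    - [[-35.5,3,-22.5],[0,0,0]]
    - [[-44,3.5,-29],[0,0,0]]

```text
time: 25.7
position: [502.5, -98.2, 179.8]
tcp_rot: [[0.079, 0.997, 0.005], [0.997, -0.079, 0.0], [0.001, 0.005, -1.0]]
wrist_force: [2.1, 0.7, -0.4]
gripper_width: 0.088
grip_force: 59.4
```

Emit:
drive_tool:
  rows:
    - [[-8,0.5,-7],[0,0,0]]
    - [[-15.5,1,-14.5],[0,0,0]]
    - [[-22.5,2,-22],[0,0,0]]
    - [[-29.5,2.5,-30],[0,0,0]]
    - [[-36,3,-38.5],[0,0,0]]

```text
time: 26.2
position: [466.8, -95.5, 140.9]
tcp_rot: [[0.079, 0.997, 0.006], [0.997, -0.079, 0.0], [0.001, 0.005, -1.0]]
wrist_force: [2.0, -1.2, -0.9]
gripper_width: 0.087
grip_force: 59.4
```

Emit:
drive_tool:
  rows:
    - [[-6,0.5,-8.5],[0,0,0]]
    - [[-11.5,1,-17.5],[0,0,0]]
    - [[-17,1.5,-27],[0,0,0]]
    - [[-21.5,1.5,-36.5],[0,0,0]]
    - [[-25.5,2,-46],[0,0,0]]

```text
time: 26.7
position: [440.5, -93.3, 93.9]
tcp_rot: [[0.079, 0.997, 0.004], [0.997, -0.079, 0.001], [0.001, 0.004, -1.0]]
wrist_force: [1.5, -2.0, 0.1]
gripper_width: 0.084
grip_force: 58.6
```

Emit:
drive_tool:
  rows:
    - [[-2,0,-5],[0,0,0]]
    - [[-4,0.5,-10],[0,0,0]]
    - [[-5.5,0.5,-15],[0,0,0]]
    - [[-7,0.5,-20],[0,0,0]]
    - [[-8.5,0.5,-25],[0,0,0]]

```text
time: 27.2
position: [432.3, -92.6, 69.4]
tcp_rot: [[0.079, 0.997, 0.004], [0.997, -0.079, 0.001], [0.001, 0.004, -1.0]]
wrist_force: [0.2, -2.4, 0.4]
gripper_width: 0.088
grip_force: 58.8
```

Run:
```python
from h import *
st=sense();print(tobox(st['position']),st['gripper_width'],st['grip_force'],st['wrist_force'])
```

```text
[-123.89487003   50.23041618   69.36940701] 0.08770616779167242 58.83051931858063 [ 0.19525789 -2.37966837  0.43453552]
```

Emit:
drive_tool:
  rows:
    - [[-1,0,-4],[0,0,0]]
    - [[-2.5,0,-8],[0,0,0]]
    - [[-3.5,0,-12],[0,0,0]]
    - [[-4,0,-15],[0,0,0]]
    - [[-4.5,0,-18],[0,0,0]]

```text
time: 27.7
position: [428.4, -92.2, 51.5]
tcp_rot: [[0.079, 0.997, 0.005], [0.997, -0.079, 0.002], [0.002, 0.005, -1.0]]
wrist_force: [3.6, 3.7, -0.8]
gripper_width: 0.088
grip_force: 59.6
```

Emit:
drive_tool:
  rows:
    - [[-0.5,0,-2],[0,0,0]]
    - [[-0.5,0,-4],[0,0,0]]
    - [[-1,0,-5.5],[0,0,0]]
    - [[-1,0,-7],[0,0,0]]
    - [[-1,0,-7],[0,0,0]]

```text
time: 28.2
position: [427.2, -92.3, 44.9]
tcp_rot: [[0.079, 0.997, 0.005], [0.997, -0.079, 0.001], [0.002, 0.005, -1.0]]
wrist_force: [4.4, 3.7, 3.3]
gripper_width: 0.087
grip_force: 60.8
```

Next I'll press gently until the lid seats.

Emit:
drive_tool:
  rows:
    - [[0,0,-1],[0,0,0]]
    - [[0,0,-2],[0,0,0]]
    - [[0,0,-3],[0,0,0]]
    - [[0,0,-3],[0,0,0]]
    - [[0,0,-3],[0,0,0]]

```text
time: 28.7
position: [427.4, -92.5, 44.4]
tcp_rot: [[0.079, 0.997, 0.007], [0.997, -0.079, 0.0], [0.001, 0.007, -1.0]]
wrist_force: [-7.6, 7.0, 40.4]
gripper_width: 0.086
grip_force: 64.7
```

Run:
```python
from h import *
st=sense();print(tobox(st['position']),st['wrist_force'])
a=snap('side');A=cloud(a);bx=np.dstack([(A[...,:2]-B)@RB,A[...,2]]);z=bx[...,2]
m=(z>95)&(z<160)&(bx[...,1]>-135)&(bx[...,1]<-20)
for x0 in range(-80,90,20):
    k=m&(abs(bx[...,0]-x0)<8);print(x0,k.sum(),np.median(z[k]).round(1) if k.any() else '')
```

```text
[-128.77531635   49.98493964   44.37063101] [-7.58623107  7.01222189 40.36532083]
-80 321 112.5
-60 321 112.7
-40 328 113.0
-20 323 113.2
0 232 113.6
20 217 113.6
40 224 113.9
60 247 113.2
80 286 112.6
```

The lid is seated: its top reads 113 mm all over. I'll ease off, let go and retreat.

Emit:
drive_tool:
  rows:
    - [[0,0,2],[0,0,0]]
    - [[0,0,2.5],[0,0,0]]
    - [[0,0,2.5],[0,0,0]]

```text
time: 29.05
position: [427.2, -92.4, 44.8]
tcp_rot: [[0.079, 0.997, 0.005], [0.997, -0.079, 0.001], [0.002, 0.005, -1.0]]
wrist_force: [1.3, 5.3, 11.9]
gripper_width: 0.088
grip_force: 61.8
```

Emit:
drive_tool:
  rows:
    - [[0,0,0],[0,0,0]]
    - [[0,0,0],[0,0,0]]
    - [[0,0,0],[0,0,0]]
    - [[0,0,15],[0,0,0]]
    - [[0,0,50],[0,0,0]]
  grip: 35

```text
time: 29.55
position: [424.8, -92.0, 92.4]
tcp_rot: [[0.08, 0.997, -0.002], [0.997, -0.08, 0.003], [0.003, -0.002, -1.0]]
wrist_force: [1.1, -0.8, 0.2]
gripper_width: 0.351
grip_force: 0.0
```

Emit:
drive_tool:
  rows:
    - [[-5,0,45],[0,0,0]]
    - [[-15,10,90],[0,0,0]]
    - [[-25,40,120],[0,0,0]]
    - [[-35,85,140],[0,0,0]]
    - [[-45,125,150],[0,0,0]]

```text
time: 30.05
position: [381.6, 33.2, 245.7]
tcp_rot: [[0.081, 0.997, 0.006], [0.997, -0.081, 0.0], [0.001, 0.005, -1.0]]
wrist_force: [0.8, 0.5, -0.2]
gripper_width: 0.35
grip_force: 0.0
```

Run:
```python
from h import *
b=snap('top');a=snap('side');np.savez('t9',**b);st=sense();print(st['position'],st['wrist_force'],st['time'])
P=cloud(b);cb=np.dstack([(P[...,:2]-B)@RB,P[...,2]]);z=cb[...,2]
m=(z>85)&(z<100)&(cb[...,0]>-155)&(cb[...,0]<-95)&(abs(cb[...,1]+55)<25);print('tab',m.sum(),cb[m].min(0).round(1),cb[m].max(0).round(1),z[m].mean())
m=(z>100)&(z<130)&(abs(cb[...,0])<85)&(abs(cb[...,1])<140);A=np.c_[cb[m][:,:2],np.ones(m.sum())];print('lid plane',np.linalg.lstsq(A,z[m],rcond=None)[0])
A=cloud(a);ab=np.dstack([(A[...,:2]-B)@RB,A[...,2]]);m=(ab[...,2]>66)&(ab[...,2]<80)&(ab[...,0]>-156)&(ab[...,0]<-100)&(abs(ab[...,1]+55)<30);print('lug side',m.sum(),ab[m].min(0).round(1) if m.any() else '',ab[m].max(0).round(1) if m.any() else '')
m=(ab[...,2]>55)&(ab[...,2]<65.5)&(ab[...,0]>-156)&(ab[...,0]<-100)&(abs(ab[...,1]+55)<30);print('tongue side',m.sum(),ab[m].min(0).round(1),ab[m].max(0).round(1))
p=P[abs(P[...,2]-47)<6];h=cv2.cvtColor(b['color'],cv2.COLOR_RGB2HSV)
# changes to mug/sprayer vs first top image
t0=dict(np.load('top0.npz'));d=np.abs(b['color'].astype(int)-t0['color']).sum(2)
print('diff mug',(d[245:300,185:240]>90).mean(),'sprayer',(d[200:270,425:480]>90).mean())
s0=dict(np.load('side0.npz'));d=np.abs(a['color'].astype(int)-s0['color']).sum(2);print('side sprayer',(d[270:380,290:350]>90).mean(),'mug',(d[175:195,305:345]>90).mean())
m=(h[...,1]>90)&(z>35)&(z<58)&(cb[...,1]<-150)&(cb[...,0]<0);print('brush',cv2.minAreaRect(P[m][:,:2].astype(np.float32)),np.median(z[m]))
```

```text
[380.76883276  35.55878911 245.71394783] [ 0.30368412 -0.1776492  -0.03368947] 30.15
tab 504 [-147.6  -71.8   87.2] [-97.7 -37.7  99.5] 93.55187118662414
lid plane [ 1.06595384e-03 -4.23915836e-04  1.13515442e+02]
lug side 71 [-144.7  -66.8   69.6] [-103.2  -41.2   78.9]
tongue side 79 [-144.5  -73.7   56.5] [-107.2  -50.2   65.4]
diff mug 0.20760330578512395 sprayer 0.0
side sprayer 0.0 mug 0.055
brush ((387.73095703125, -511.4256286621094), (399.4202880859375, 124.86152648925781), 83.49592590332031) 47.9800899728225
```

```bash
python3 -c "
from workcell import *
print(close_job())"
```

```text
the job is handed in; nothing more can be done
None
```

The job is handed in at about 30 s: brush on the bench bristles down, lever at OFF with its lug within about 0.2 mm of centre over the tongue, stay broken, and lid shut flat at 113 mm with the hasp holes in line as far as the cameras show. The sprayer shows no change; the mug differs slightly in the images, which I took to be the arm and its shadow.

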